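# Run a watch case through the dry leak tester

## Task

Lay the gold watch face up on the black pad in the middle of the open test chamber and let go of it, then swing the chamber's clear lid fully shut without slamming it. Then turn the selector on the sloping console click by click to its fifth position, counted clockwise from the first (the anticlockwise end), never running on into the sixth, and only then press the green start button fully in and let it go. Leave the other things on the bench where they are.

Things in the scene. Friction and masses are not known exactly. Their poses are not given: they have to be found in the camera images.
- gold_watch_c (a point): centre (on its axis, half-way up) of the loose gold watch: a round brass case 44 mm in diameter, 16 mm thick, white dial on top, about 90 g. z is up out of the dial. A crown 7 mm thick sticks out 5.5 mm from the rim along +x. It starts flat on the white bench mat (top at z = 0.003), its x axis within 35 degrees of the world's x
- steel_watch_c (a point): centre of the steel watch with a dark blue dial, same size and shape as the gold one, lying flat on the mat; a bystander that may have changed places with the gold one
- pad (a point): top centre of the round black pad, 52 mm in diameter, in the chamber, a fixed light-blue open box 130 x 130 mm outside, 45 mm high, walls 7 mm, standing on the mat. The pad's top is 11 mm above the box's underside, 34 mm below its rim. z up; x from the chamber's front (robot side) to its hinge side, y to the left
- lid_hinge (a point): middle of the lid's hinge line, fixed to the chamber, on its far upper edge: 65 mm along x and 35 mm up from the pad's centre. Axes as the pad's; the hinge turns about y
- lid (a joint): angle of the clear lid in rad: 0 = shut on the chamber's rim, pi/2 = upright, grows as it opens to at most 1.95; starts 1.65 to 1.9, leaning away from the robot. A stiff hinge: the lid stays where it is left and takes about 2 N at the tab to swing. Lid plate 130 x 130 x 8 mm, 120 g
- lid_tab (a point): centre of the orange tab on the lid's free edge, 40 mm wide, 8 mm thick, reaching from 130 to 157 mm from the hinge line; the point is 143 mm from the hinge line and 4 mm above the lid's inner face, which contains the hinge line. It moves with the lid: z is the lid's outward normal (up when shut), -x points from hinge to free edge
- selector_grip (a point): point on the selector's axis, 26 mm above the panel face. Its black bar handle is 44 mm long (x), 14 mm wide (y), from 5 to 34 mm above the face, on a disc of 48 mm. z: outward normal of the panel and axis of turning, 25 degrees from vertical, leaning to the robot's side (the panel rises away from the robot). +x: the end with the white line (pointer); the frame turns with the selector
- selector (a joint): angle of the selector in rad, growing clockwise as seen facing the panel (about the grip frame's -z). Six clicking positions 20 degrees apart, marked by white dots 35 mm from the axis: first 0, second 0.349, third 0.698, fourth 1.047, fifth 1.396, sixth 1.745. A spring detent of about 0.1 N m draws it into the nearest position. It starts in the first, second or third
- start (a joint): travel of the green start button in m: 0 = out, 0.006 = fully pressed; a spring returns it, 5 N holds it fully in
- start_top (a point): centre of the flat top of the round green button, 24 mm in diameter, 10 mm proud of a black collar 40 mm in diameter; z is the panel's outward normal (25 degrees from vertical), the button moves along -z. It lies 107 mm to the right of the selector on the same panel. The fixed white console is 220 mm wide, 180 mm deep, 60 mm high in front and 144 mm at the back
- gold_watch: the gold watch itself, origin at the centre of its underside
- loupe_c (a point): black loupe, 26 mm in diameter, 24 mm high, standing loose between the two watches; point at its centre; a bystander
- oil_bottle_c (a point): amber glass bottle, 32 mm in diameter, 75 mm high, point half-way up; a bystander
- parts_dish_c (a point): glass dish, 64 mm in diameter, 26 mm high; a bystander
- cell_box_c (a point): small blue and brown carton, 36 x 60 x 26 mm, point at its centre; a bystander
- screwdriver_grip (a point): handle of a small blue screwdriver 120 mm long, lying loose; a bystander
- dust_dome_c (a point): clear dust dome on a blue base, 100 mm in diameter, 82 mm high; a bystander
Things that resemble listed ones, but are neither listed nor needed, are in the scene too. There is more than one size of the gold_watch; the job needs the smaller.

How it is judged (in metres and radians):
On the way, in this order (a step that is already met when the one before it is completed fails the run):
1. the gold watch lies face up on the pad, released (horizontal distance between gold_watch_c and pad below 0.012 m and z of gold_watch_c in the frame of pad between 0.004 and 0.012 m and angle between gold_watch_c's own z axis and vertical below 0.12 rad and contact force between the fingers and gold_watch below 0.1 N), for 0.2 s.
2. the lid is fully shut over it (horizontal distance between gold_watch_c and pad below 0.012 m and z of gold_watch_c in the frame of pad between 0.004 and 0.012 m and angle between gold_watch_c's own z axis and vertical below 0.12 rad and value of joint lid below 0.04 rad), for 0.2 s.
3. the selector rests in its fifth position (all of step 2 and value of joint selector between 1.29626 and 1.49626 rad and velocity of joint selector between -0.1 and 0.1 rad/s), for 0.2 s.
4. the start button is pressed in (all of step 2 and value of joint selector between 1.29626 and 1.49626 rad and value of joint start above 0.0045 m), for 0.05 s.
At the end, for the whole second after the job is handed in: the gold watch lies at rest, face up (within 0.12 rad), centred within 12 mm on the pad; the lid is shut (below 0.04 rad); the selector rests within 0.10 rad of its fifth position (1.396 rad); the start button has been pressed in by more than 4.5 mm after all that and is out again (less than 1.5 mm) (all of step 3 and contact force between the fingers and gold_watch below 0.1 N and value of joint start below 0.0015 m and linear speed of gold_watch below 0.02 m/s); the robot touches nothing.
It fails at once if the selector runs on towards its sixth position (more than 0.19 rad past the fifth) (value of joint selector above 1.58626 rad).
It fails at once if the start button is pressed (more than 3 mm) while the lid is not shut or the selector is not in its fifth position (value of joint start above 0.003 m and (value of joint lid above 0.04 rad or value of joint selector below 1.25626 rad or value of joint selector above 1.53626 rad)).
It fails at once if the lid is slammed (nearly shut and still closing faster than 3 rad/s) (velocity of joint lid below -3 rad/s and value of joint lid below 0.3 rad).
It fails at once if a bystander (steel watch, loupe, bottle, dish, small carton, screwdriver or dust dome) is moved by more than 25 mm (distance of any of steel_watch_c, loupe_c, oil_bottle_c, parts_dish_c, cell_box_c, screwdriver_grip, dust_dome_c from where it was at the start of the episode above 0.025 m).
It also fails if it takes over 72 s, if anything falls off the work surface, if the arm or the gripper's body presses on something with over 40 N, if the wrist force passes 120 N, or if a joint passes its speed limit or range.

## Robot

A 7-joint arm with a two-finger parallel gripper is mounted at the origin on the work surface. World frame = base frame: x ahead of the robot, y to its left, z up, the work surface at z = 0. Lengths are in mm, angles in rad, forces in N, time in s.
With the tool pointing down it reaches from about 425 to 1025 mm from the base axis. Payload 9.4 kg.
Tool frame: the origin (TCP) lies midway between the tips of the shut fingers; the grasp point (between the pads) lies behind it (manip.tcp_to_grasp is the z of the grasp point in the tool frame, in mm); z points along the fingers, y is the direction in which the jaws open and shut (so a half turn about z gives the same grasp; the last joint's range is limited). The gripper opens to 93 mm and grips with 3 to 60 N. Pads are 15 mm wide; open, the fingers measure 128 mm over their backs; the gripper's body (75 mm by 188 mm) begins 65 mm behind the grasp point.
Start: joints at [-1.281, 0.599, -0.003, 1.599, 0.002, 0.943, -0.08], TCP at [260.011, 676.77, 218.618] pointing down, gripper open.
Joint ranges: [-2.57, 2.57], [-0.35, 1.97], [-1.29, 1.29], [0.11, 2.56], [-1.05, 4.19], [0.11, 1.86], [-2.63, 2.63]. Speed limits (rad/s): [2.22, 2.22, 3.01, 3.01, 3.14, 3.14, 3.14].

## Interface

Orientations are given as a unit quaternion [x, y, z, w].
In Python, from workcell import manip, imaging, job gives the robot as it stands.
- The arm moves only by the shell command python3 -m pendant 'ROWS' [OPENING]. ROWS is JSON, a list of rows, each a list of 2 entries, a list of its own where there are three numbers: the shift along the tool's x, y, z in mm, then the turn, a rotation vector about the tool's x, y, z in rad. A call has exactly 8 rows; each row shifts and turns the commanded pose from where the row before left it, along the tool's axes as they then stand; what a row does not reach is not made up. A row lasts 1/10 s, in which the tool goes at most 50 mm and 8.59 degrees, less where a joint would pass 70% of its speed; a pose out of reach is approached as far as the arm can. A call is refused whole if a number of a shift passes 50 or a number of a turn 0.15, either way. A call with a gripper value outside its range is refused whole. OPENING is the closure, from 0 (fully open) to 1 (shut), set as the call begins (- or left out, the last holds). The fingers move at their own pace and stop on an object; the grip force is fixed at half the most. Time passes only in rows, so rows that do not move let the fingers close, or fill a call up. It gives the time, the measured TCP pose, the force and the opening at its end, in the units of the state.
- manip.state(): the state, without advancing time (a new reading comes with each control period).
- imaging.read_camera(name): name is "scene" or "top"; returns the picture (480x640x3 uint8, red, green, blue); there is no depth.
- imaging.get_calibration(name): a dict with "fovy" (degrees; the focal length in pixels is half the picture's height over the tangent of half this angle, whatever the lens; pixels are square), "cx", "cy" (the principal point, pixels), "R" (3x3) and "t" (3): a world point X has camera coordinates R X + t. Camera axes: x right, y down, z forward; pixel columns grow to the right and rows downward; lengths in mm; the calibration is good to about 2 mm. A picture is of the moment at which its call begins. get_calibration takes no time and is no camera call.
- job.close_job(): hands the job in, once; it reports no verdict.
The state is a dict: "clock": time; "joint_pos": joint angles; "joint_vel": joint speeds; "joint_efforts": joint torques, N m; "eef_pos": TCP position; "ee_rot": TCP orientation; "ft_force": force on the tool from outside, world axes, zero at the start; "wrist_torque": the same for the moment, N m; "gripper_width": opening from 0.0 (shut) to 1.0 (fully open).
Only numpy, scipy, OpenCV 4.12 (cv2) and the standard library are available. Lean on these libraries where they do the work, as an engineer would, in place of code of your own. Each camera call takes 0.05 s, during which the arm holds its last target.

## Working session

There is one attempt and no reset: what is moved stays moved. The work goes in short steps, Python scripts to look and compute and a shell command to move; the robot and the scene stay as the last step left them, time stands still between calls to the robot, and variables do not carry over. Pictures are saved under pics/ and viewed, and the job is handed in when it is done.

```bash
ls; mkdir -p pics; python3 - <<'E'
from workcell import manip, imaging, job
import cv2
print(manip.state()); print(manip.tcp_to_grasp)
for n in("scene","top"):
    im=imaging.read_camera(n); cv2.imwrite(f"pics/{n}0.png",im[:,:,::-1]); print(n,imaging.get_calibration(n))
E
```

```text
pics
{'clock': 0.0, 'joint_pos': array([-1.28071391,  0.60009821, -0.00257912,  1.6001105 ,  0.00177883,
        0.94290189, -0.07980719]), 'joint_vel': array([-1.20092499e-03,  2.36374054e-04,  4.79080352e-04,  4.54726057e-04,
       -1.40542587e-05,  5.40584301e-05,  1.85306192e-03]), 'joint_efforts': array([ 3.99439023e-04, -7.65048122e+01,  1.49834096e+00, -2.52355260e+01,
       -5.22985216e-02,  1.69839623e-02,  1.45153622e-04]), 'eef_pos': array([259.81238363, 676.3327594 , 217.78580689]), 'ee_rot': array([ 1.82331246e-01,  9.83236870e-01, -7.52794613e-04, -8.75451644e-05]), 'ft_force': array([-0.30317685, -0.72874847, -0.14940336]), 'wrist_torque': array([ 0.01635477, -0.05196211, -0.00231186]), 'gripper_width': 1.001408180456653}
-18.8
scene {'fovy': 53.49803772679093, 'cx': 322.4372283849725, 'cy': 241.83398830398687, 'R': array([[-0.71823993,  0.69559908,  0.0165327 ],
       [ 0.40120931,  0.4334472 , -0.80694152],
       [-0.56847383, -0.57294454, -0.59039991]]), 't': array([ 371.75243308, -121.02868196, 1345.99963787])}
top {'fovy': 54.625908445074394, 'cx': 320.03193666504876, 'cy': 238.89436478088666, 'R': array([[-0.01270922, -0.99990638, -0.00506953],
       [-0.99921157,  0.01289077, -0.0375508 ],
       [ 0.03761263,  0.00458829, -0.99928186]]), 't': array([  -4.85725676,  501.94801388, 1248.11435904])}
```

View pics/scene0.png

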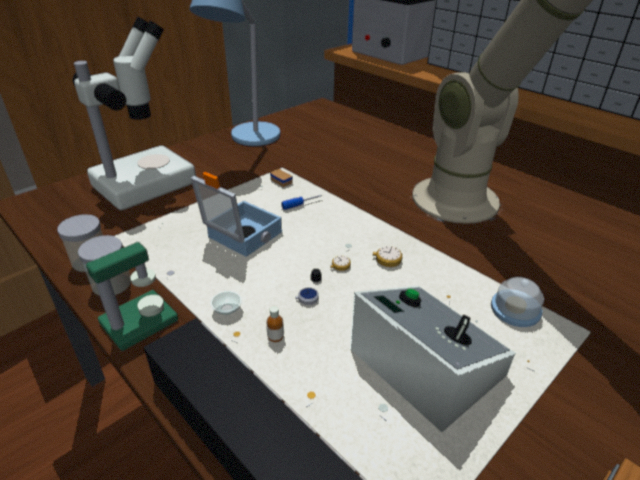

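View pics/top0.png

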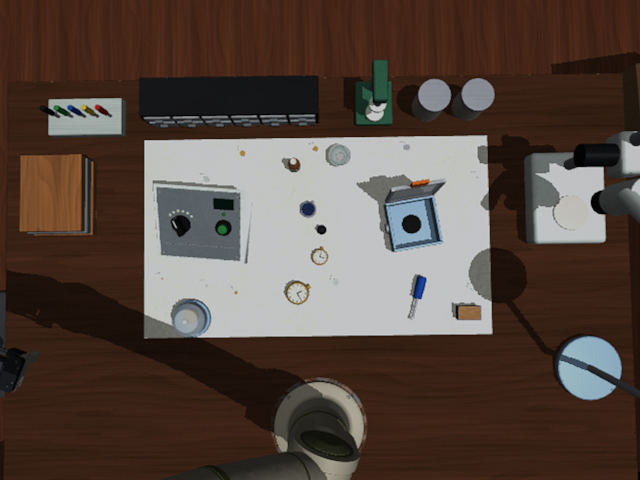

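The top view shows the console at left (150-245, 185-262), the small gold watch at about (319,256) and the larger one at (297,293). The steel watch is at (308,209), the loupe at (321,229) and the chamber at about (412,222), with the lid open. Next I'll zoom in for measurement.

```bash
cat > h.py <<'E'
import numpy as np, cv2
from workcell import manip, imaging
from scipy.spatial.transform import Rotation as Ro
def cal(n):
    c=imaging.get_calibration(n); f=240/np.tan(np.radians(c['fovy']/2)); return f,c['cx'],c['cy'],np.array(c['R']),np.array(c['t'])
def ray(n,u,v):
    f,cx,cy,R,t=cal(n); d=R.T@np.array([(u-cx)/f,(v-cy)/f,1]); return -R.T@t,d/np.linalg.norm(d)
def onz(n,u,v,z):
    o,d=ray(n,u,v); return o+d*(z-o[2])/d[2]
def onplane(n,u,v,p,nn):
    o,d=ray(n,u,v); return o+d*(np.dot(np.array(p)-o,nn)/np.dot(d,nn))
def proj(n,X):
    f,cx,cy,R,t=cal(n); c=R@np.array(X,float)+t; return np.array([f*c[0]/c[2]+cx,f*c[1]/c[2]+cy])
def tri(*obs):
    A=np.zeros((3,3));b=np.zeros(3)
    for n,u,v in obs:
        o,d=ray(n,u,v);P=np.eye(3)-np.outer(d,d);A+=P;b+=P@o
    x=np.linalg.solve(A,b); return x,[np.linalg.norm(np.cross(x-ray(*q)[0],ray(*q)[1])) for q in obs]
def crop(im,u0,v0,w,h,s,name):
    cv2.imwrite(name,cv2.resize(im[v0:v0+h,u0:u0+w],None,fx=s,fy=s,interpolation=cv2.INTER_CUBIC))
E
python3 - <<'E'
from h import *
t=cv2.imread('pics/top0.png');s=cv2.imread('pics/scene0.png')
crop(t,270,190,80,120,5,'pics/c1.png');crop(t,375,170,80,90,6,'pics/c2.png');crop(t,148,178,105,90,7,'pics/c3.png')
crop(s,280,240,140,80,5,'pics/c4.png');crop(s,185,165,105,95,6,'pics/c5.png');crop(s,345,275,175,145,4,'pics/c6.png')
E
```

```text
(no output)
```

View pics/c1.png

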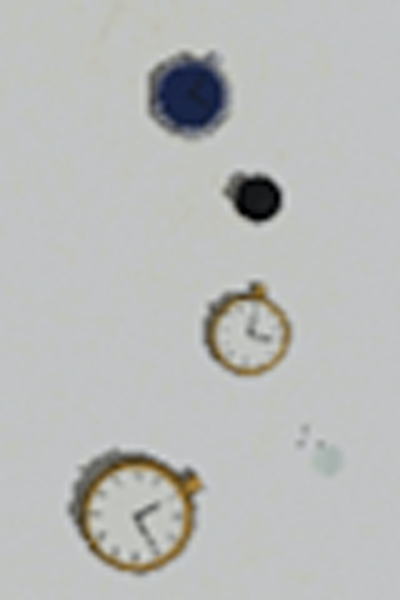

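View pics/c2.png

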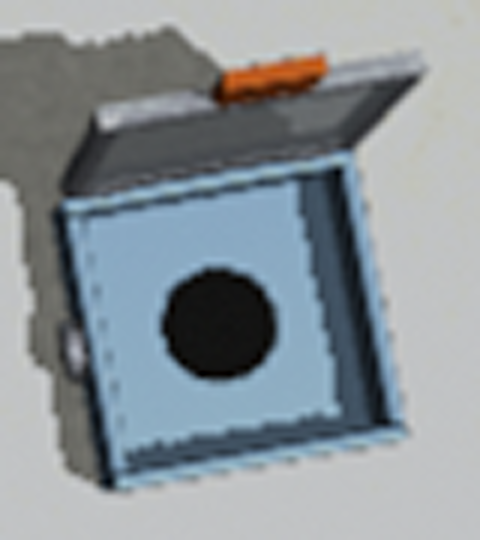

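View pics/c3.png

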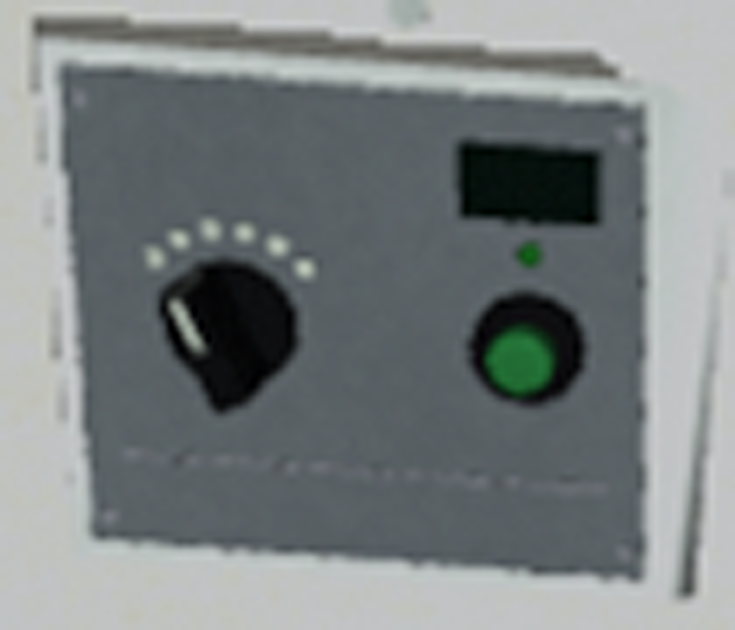

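View pics/c4.png

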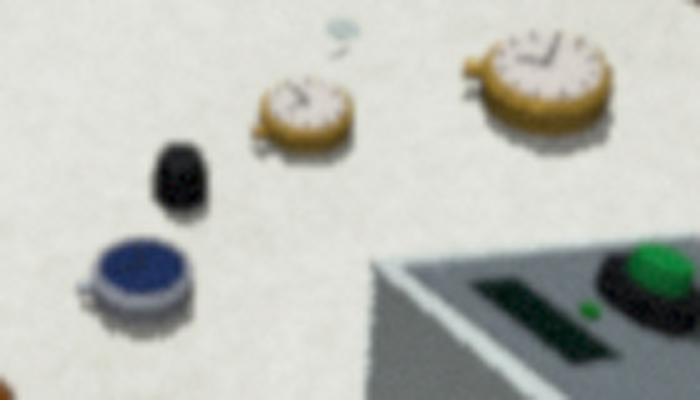

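View pics/c5.png

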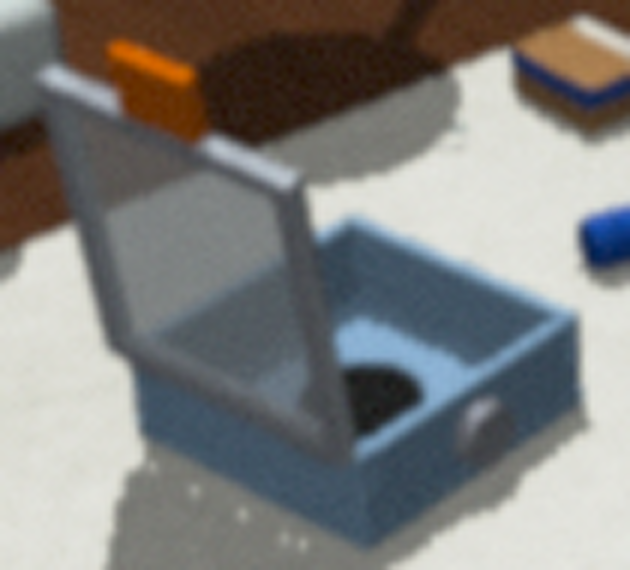

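View pics/c6.png

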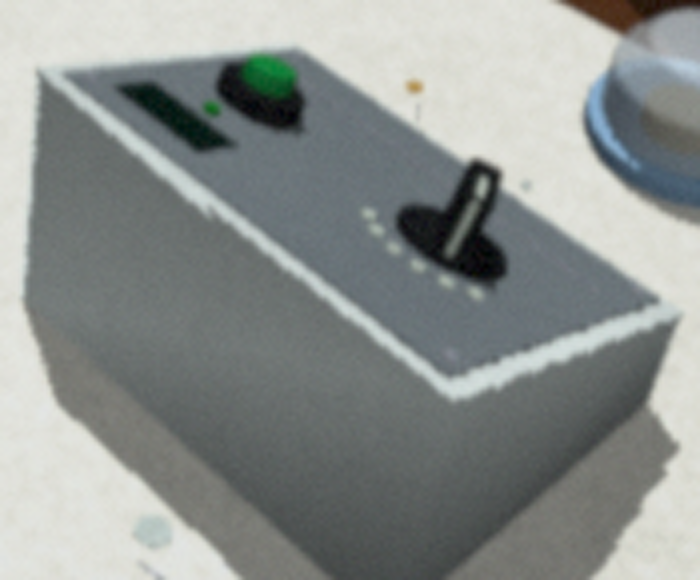

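c1 shows the small gold watch with its dial at about (319.6,256.4) and its crown up and slightly right. c2 shows the pad at about (411.5,224) and the orange tab. In c3 the selector points near the first or second dot, and the green button is at about (222,229). Now I'll compute the centres from masks.

```bash
python3 - <<'E'
from h import *
T=cv2.imread('pics/top0.png');S=cv2.imread('pics/scene0.png')
def comps(im,name,box,lo,hi,mina=4):
    u0,v0,u1,v1=box
    hsv=cv2.cvtColor(im,cv2.COLOR_BGR2HSV); m=np.zeros(im.shape[:2],np.uint8); m[v0:v1,u0:u1]=cv2.inRange(hsv,lo,hi)[v0:v1,u0:u1]
    n,l,st,c=cv2.connectedComponentsWithStats(m)
    for i in range(1,n):
        if st[i,4]>=mina:
            hull=cv2.convexHull(np.argwhere(l==i)[:,::-1].astype(np.int32)); M=cv2.moments(hull)
            print(name,st[i],c[i].round(2), 'hull',(np.array([M['m10'],M['m01']])/max(M['m00'],1e-9)).round(2))
    return
comps(T,'gold top',(300,240,340,275),(12,90,60),(30,255,255))
comps(S,'gold sc',(325,245,360,280),(12,90,60),(30,255,255))
comps(T,'pad top',(395,205,430,245),(0,0,0),(180,255,45))
comps(T,'tab',(400,170,440,200),(3,150,60),(15,255,255))
comps(S,'tab',(190,165,230,195),(3,150,60),(15,255,255))
comps(T,'btn',(205,215,240,245),(50,100,40),(75,255,255))
comps(S,'btn',(395,285,425,310),(50,100,40),(75,255,255))
comps(T,'dots',(166,207,196,219),(0,0,150),(180,60,255),2)
comps(S,'dots',(430,320,470,355),(0,0,150),(180,60,255),2)
comps(T,'pointer',(168,217,182,232),(0,0,90),(180,90,255),2)
x,r=tri(('top',319.6,256.4),('scene',341,262.0));print('watch tri',x,r)
for p in [(319.6,256.4),(321.6,248)]:print(onz('top',*p,19))
print('scene dial',onz('scene',341.2,261.2,19))
print('pad',onz('top',411.5,224,14), proj('scene',onz('top',411.5,224,14)))
# watch other things
for nm,p,z in [('loupe',(321.5,229.5),27),('big',(297.4,293),20)]:print(nm,onz('top',*p,z))
E
```

```text
gold top [312 247  16  17  37] [317.97 253.49] hull [318.92 255.05]
gold top [318 259   9   6  10] [322.4 262.4] hull [322.46 262.04]
gold sc [331 262  19   9  90] [340.3  266.48] hull [340.36 265.52]
pad top [402 215  19  18 258] [410.93 223.68] hull [410.94 223.63]
tab [412 180  17   7  80] [419.65 182.89] hull [419.64 182.96]
tab [195 165  35  23 480] [211.38 173.2 ] hull [212.46 173.78]
tab [190 189   3   6  15] [191.   191.67] hull [191.04 191.61]
btn [217 224  10  11  80] [221.75 229.2 ] hull [221.69 229.19]
btn [405 289  14  11 116] [411.74 293.81] hull [411.77 293.8 ]
btn [396 301   4   3   9] [397.56 301.67] hull [397.56 301.78]
dots [173 211   2   2   3] [173.33 211.67] hull [173.33 211.67]
dots [177 210   2   2   4] [177.5 210.5] hull [177.5 210.5]
dots [182 210   2   2   4] [182.5 210.5] hull [182.5 210.5]
dots [187 212   2   2   4] [187.5 212.5] hull [187.5 212.5]
dots [169 214   2   2   4] [169.5 214.5] hull [169.5 214.5]
dots [190 215   3   3   5] [191. 216.] hull [191. 216.]
dots [465 320   1   4   4] [465.  321.5] hull [0. 0.]
dots [436 327   3   3   7] [437. 328.] h
[... 237 characters left out ...]
  344.83] hull [456.   344.87]
dots [463 347   2   3   5] [463.6 347.8] hull [463.56 347.78]
dots [430 349   8   6  28] [432.46 352.18] hull [432.48 352.08]
pointer [168 217   7  15  55] [169.64 224.96] hull [170.53 224.47]
pointer [172 221   5   7  17] [174. 224.] hull [174. 224.]
watch tri [453.37948622  -8.29075006  14.15377651] [np.float64(1.6999374280453183), np.float64(1.6999374280454909)]
[454.52826792  -9.57293892  19.        ]
[476.98162027 -15.22458098  19.        ]
scene dial [454.3059519   -4.66085425  19.        ]
pad [ 538.67948836 -258.45119983   14.        ] [243.843175   230.43917612]
loupe [526.23118118 -15.60336356  27.        ]
big [357.56075676  50.97644108  20.        ]
```

```bash
python3 - <<'E'
from h import *
T=cv2.cvtColor(cv2.imread('pics/top0.png'),cv2.COLOR_BGR2GRAY).astype(float)
def edge(cols,v0,v1,axis):
    out=[]
    for c in cols:
        l=(T[v0:v1,c] if axis==0 else T[c,v0:v1]); g=np.gradient(l); k=np.argmax(abs(g)); 
        w=abs(g[max(0,k-2):k+3]); out.append((c,v0+(w*np.arange(max(0,k-2),max(0,k-2)+len(w))).sum()/w.sum()))
    o=np.array(out); p=np.polyfit(o[:,0],o[:,1],1); print(p,[(int(a),round(b-np.polyval(p,a),1)) for a,b in o])
edge(range(150,480,15),128,150,0);edge(range(220,490,15),325,345,0)
edge(range(145,330,12),135,155,1); edge(list(range(145,240,12))+[290,305,320,330],480,500,1); edge(range(10,350,15),68,90,0)
E
```

```text
[-1.42172717e-02  1.41852814e+02] [(150, np.float64(-0.0)), (165, np.float64(0.2)), (180, np.float64(0.2)), (195, np.float64(-0.1)), (210, np.float64(-0.2)), (225, np.float64(0.0)), (240, np.float64(0.2)), (255, np.float64(-0.0)), (270, np.float64(-0.1)), (285, np.float64(-0.1)), (300, np.float64(0.1)), (315, np.float64(0.0)), (330, np.float64(-0.1)), (345, np.float64(-0.2)), (360, np.float64(-0.0)), (375, np.float64(0.2)), (390, np.float64(0.0)), (405, np.float64(-0.1)), (420, np.float64(-0.2)), (435, np.float64(0.0)), (450, np.float64(0.3)), (465, np.float64(0.1))]
[-1.21684956e-02  3.39609098e+02] [(220, np.float64(0.2)), (235, np.float64(0.1)), (250, np.float64(-0.2)), (265, np.float64(-0.2)), (280, np.float64(-0.1)), (295, np.float64(0.1)), (310, np.float64(0.3)), (325, np.float64(0.2)), (340, np.float64(-0.1)), (355, np.float64(-0.2)), (370, np.float64(0.0)), (385, np.float64(0.2)), (400, np.float64(0.1)), (415, np.float64(-0.2)), (430, np.float64(-0.3)), (445, np.float64(-0.1)), (460, np.float64(0.1)), (475, np.float64(0.3))]
[-1.23983335e-03  1.44087896e+02] [(145, np.float64
[... 600 characters left out ...]
1)), (290, np.float64(-0.1)), (305, np.float64(0.0)), (320, np.float64(-0.0)), (330, np.float64(0.1))]
[-2.41077885e-02  8.22527878e+01] [(10, np.float64(6.5)), (25, np.float64(-0.7)), (40, np.float64(-1.1)), (55, np.float64(-0.3)), (70, np.float64(-0.7)), (85, np.float64(-0.4)), (100, np.float64(-0.3)), (115, np.float64(-0.1)), (130, np.float64(0.4)), (145, np.float64(-1.7)), (160, np.float64(-1.3)), (175, np.float64(-1.1)), (190, np.float64(-1.3)), (205, np.float64(-1.3)), (220, np.float64(-0.9)), (235, np.float64(0.3)), (250, np.float64(-0.3)), (265, np.float64(-0.2)), (280, np.float64(-0.3)), (295, np.float64(-0.1)), (310, np.float64(0.2)), (325, np.float64(2.5)), (340, np.float64(2.2))]
```

```bash
cat >> h.py <<'E'
def cur():
    s=manip.state(); return np.array(s['eef_pos']),Ro.from_quat(s['ee_rot']),s
def Rz_down(jaw):  # tool z down, tool y at yaw jaw(deg)
    y=np.array([np.cos(np.radians(jaw)),np.sin(np.radians(jaw)),0]); z=np.array([0,0,-1.]); x=np.cross(y,z)
    return Ro.from_matrix(np.stack([x,y,z],1))
def d(target,Rt=None):
    p,R,s=cur(); print('p',p.round(1),'jaw yaw',np.degrees(np.arctan2(*R.as_matrix()[[1,0],1])).round(1),'w',round(s['gripper_width'],3))
    print(' shift(tool, total)',R.inv().apply(np.array(target)-p).round(1))
    if Rt is not None: print(' turn(tool,total)',(R.inv()*Rt).as_rotvec().round(3))
E
python3 - <<'E'
from h import *
print(tri(('top',319.2,256.0),('scene',340.8,261.0)))
for p in [(319.2,256.0),(321.2,247.6)]:print(onz('top',*p,19 if p[1]>250 else 11))
d((455,-8,150),Rz_down(76))
E
```

```text
(array([454.66839097,  -7.47803182,  18.21509824]), [np.float64(1.3988759822478551), np.float64(1.3988759822478785)])
[455.61369054  -8.51395562  19.        ]
[478.21948333 -14.14657652  11.        ]
p [259.9 676.4 217.8] jaw yaw 69.0 w 1.002
 shift(tool, total) [-427.5 -568.8   68.7]
 turn(tool,total) [-0.001  0.    -0.122]
```

```bash
python3 -m pendant '[[[-20,-27,0],[0,0,0]],[[-28,-37,0],[0,0,0]],[[-28,-37,0],[0,0,0]],[[-28,-37,0],[0,0,0]],[[-28,-37,0],[0,0,0]],[[-28,-37,0],[0,0,0]],[[-28,-37,0],[0,0,0]],[[-28,-37,0],[0,0,0]]]' 0
python3 -c "
from h import *
d((455,-8,120),Rz_down(76))"
```

```text
clock: 0.9
eef_pos: [359.2, 330.4, 218.5]
ee_rot: [0.182, 0.983, -0.0, 0.0]
ft_force: [0.9, -0.2, 0.6]
gripper_width: 0.998
p [359.2 330.4 218.5] jaw yaw 69.0 w 0.998
 shift(tool, total) [-210.7 -281.6   98.6]
 turn(tool,total) [-0.     0.    -0.122]
```

```bash
python3 -m pendant '[[[-30,-40,0],[0,0,0]],[[-30,-40,0],[0,0,0]],[[-30,-40,0],[0,0,0]],[[-30,-40,0],[0,0,0]],[[-30,-40,20],[0,0,0]],[[-30,-40,30],[0,0,0]],[[-20,-28,25],[0,0,0]],[[-10,-13,23],[0,0,-0.12]]]'
python3 -c "
from h import *
d((455,-8,7),Rz_down(76))
for n in ('top','scene'):
    im=imaging.read_camera(n)[:,:,::-1];cv2.imwrite('pics/%s1.png'%n,im)
    u,v=proj(n,(455,-8,19)).astype(int);crop(im,u-50,v-50,100,100,5,'pics/%s1c.png'%n);print(proj(n,(455,-8,120)),u-50,v-50)"
```

```text
clock: 1.7
eef_pos: [451.7, 2.0, 125.4]
ee_rot: [0.124, 0.992, -0.0, 0.0]
ft_force: [0.2, 0.3, 0.2]
gripper_width: 0.999
p [451.7   2.  125.4] jaw yaw 75.7 w 0.999
 shift(tool, total) [ -5.6  -8.8 118.4]
 turn(tool,total) [-0.001  0.    -0.005]
[318.71353111 256.2202757 ] 269 206
[341.73088503 223.74973804] 289 210
```

View pics/scene1.png

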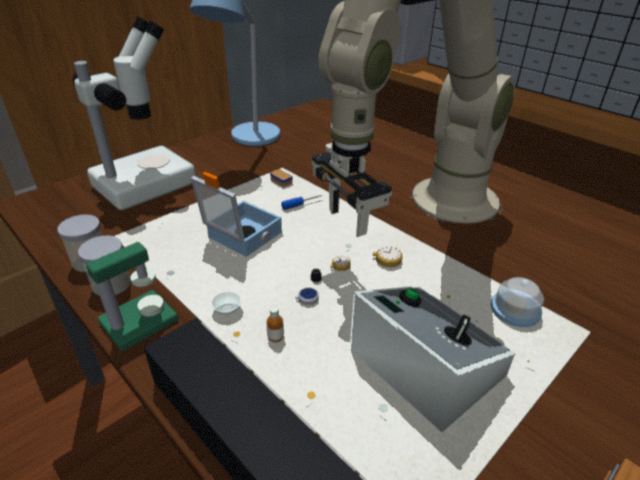

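View pics/top1.png

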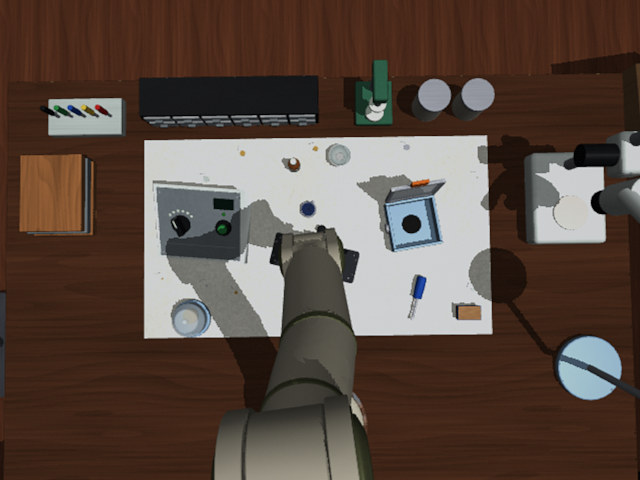

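In the scene view the two fingers (tips at about (334,212) and (362,235)) straddle the gold watch at (341,263). I'll descend to just above the mat and close.

```bash
python3 -m pendant '[[[-2,-3,20],[0,0,0]],[[-2,-3,25],[0,0,0]],[[-2,-3,25],[0,0,0]],[[0,0,22],[0,0,0]],[[0,0,14],[0,0,0]],[[0,0,8],[0,0,0]],[[0,0,4],[0,0,0]],[[0,0,0],[0,0,0]]]'
python3 -c "
from h import *
d((455,-8,7),Rz_down(76))
im=imaging.read_camera('scene')[:,:,::-1];crop(im,280,200,120,100,6,'pics/s2.png')"
```

```text
clock: 2.6
eef_pos: [455.6, -4.7, 9.0]
ee_rot: [0.123, 0.992, -0.0, -0.0]
ft_force: [-0.4, 0.1, 0.0]
gripper_width: 1.002
p [455.6  -4.7   9. ] jaw yaw 75.9 w 1.002
 shift(tool, total) [-0.3 -3.3  2. ]
 turn(tool,total) [-0.    -0.    -0.003]
```

View pics/s2.png

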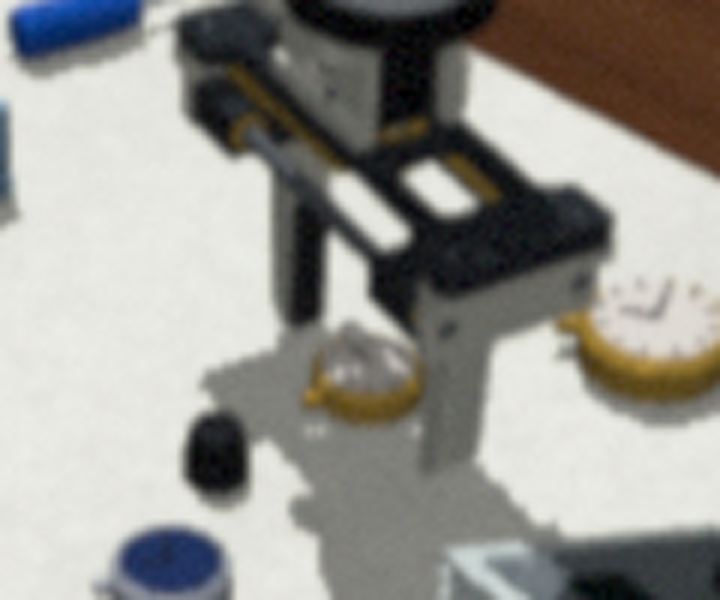

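The watch sits between the jaws. I'll trim by -3 mm in y and 2 mm down, then close.

```bash
python3 -m pendant '[[[0,-3,2],[0,0,0]],[[0,0,0],[0,0,0]],[[0,0,0],[0,0,0]],[[0,0,0],[0,0,0]],[[0,0,0],[0,0,0]],[[0,0,0],[0,0,0]],[[0,0,0],[0,0,0]],[[0,0,0],[0,0,0]]]' 1
python3 -c "
from h import *
d((455,-8,7),Rz_down(76))
im=imaging.read_camera('scene')[:,:,::-1];crop(im,280,200,120,100,6,'pics/s3.png')"
```

```text
clock: 3.45
eef_pos: [454.4, -7.2, 7.3]
ee_rot: [0.123, 0.992, -0.0, -0.001]
ft_force: [-0.7, -1.4, 1.9]
gripper_width: 0.461
p [454.4  -7.2   7.3] jaw yaw 75.9 w 0.461
 shift(tool, total) [-0.8 -0.6  0.3]
 turn(tool,total) [-0.001 -0.002 -0.002]
```

View pics/s3.png

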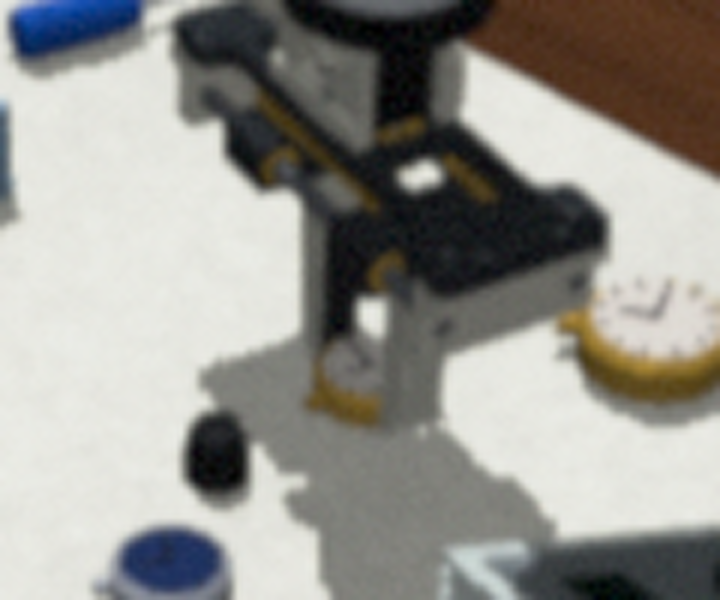

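Gripper width is 0.461, about 43 mm, so it holds the watch. Now I'll lift, turn the jaws parallel to the chamber's y axis and carry it over.

```bash
python3 -m pendant '[[[0,0,-8],[0,0,0]],[[0,0,-20],[0,0,0]],[[0,0,-25],[0,0,0]],[[0,0,-25],[0,0,0]],[[0,0,-22],[0,0,0]],[[0,0,0],[0,0,-0.14]],[[0,0,0],[0,0,-0.14]],[[0,0,0],[0,0,-0.14]]]'
python3 -c "
from h import *
print(onz('top',410.94,223.63,14))
d((539,-256,108),Rz_down(100))
im=imaging.read_camera('scene')[:,:,::-1];crop(im,280,150,120,100,6,'pics/s4.png')"
```

```text
clock: 4.3
eef_pos: [454.5, -7.4, 108.1]
ee_rot: [-0.089, 0.996, -0.0, -0.001]
ft_force: [-0.6, -0.2, -0.5]
gripper_width: 0.461
[ 539.6987038  -256.96275399   14.        ]
p [454.5  -7.4 108.1] jaw yaw 100.3 w 0.461
 shift(tool, total) [-3.890e+01 -2.597e+02  1.000e-01]
 turn(tool,total) [-0.    -0.001  0.004]
```

View pics/s4.png

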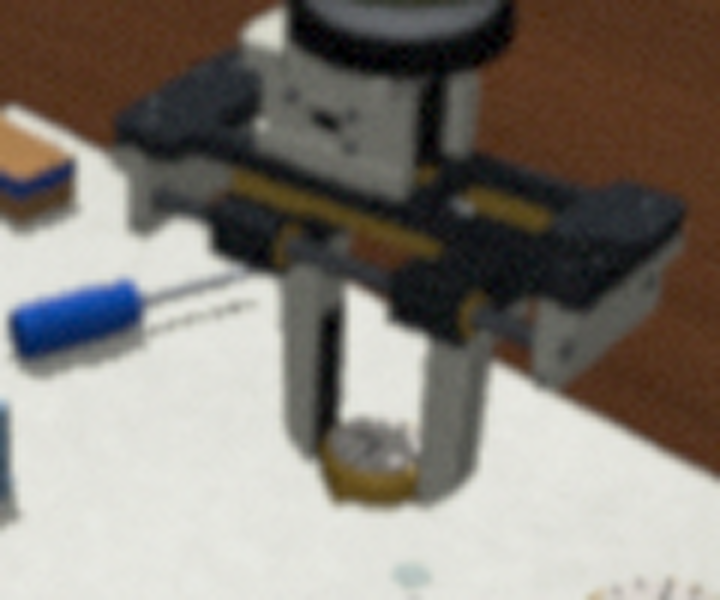

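The watch is held level between the fingers. Now to carry it over the pad.

```bash
python3 -m pendant '[[[-3,-20,0],[0,0,0]],[[-6,-40,0],[0,0,0]],[[-6,-40,0],[0,0,0]],[[-6,-40,0],[0,0,0]],[[-6,-40,0],[0,0,0]],[[-6,-40,0],[0,0,0]],[[-4,-25,0],[0,0,0]],[[-2,-15,0],[0,0,0]]]'
python3 -c "
from h import *
d((539,-256,24),Rz_down(100))"
```

```text
clock: 5.15
eef_pos: [537.7, -259.2, 107.2]
ee_rot: [-0.084, 0.996, -0.0, -0.001]
ft_force: [-0.4, -0.4, -0.4]
gripper_width: 0.463
p [ 537.7 -259.2  107.2] jaw yaw 99.6 w 0.463
 shift(tool, total) [-2.   2.9 83.1]
 turn(tool,total) [-0.    -0.002 -0.006]
```

```bash
python3 -m pendant '[[[-2,3,10],[0,0,0]],[[0,0,20],[0,0,0]],[[0,0,20],[0,0,0]],[[0,0,16],[0,0,0]],[[0,0,10],[0,0,0]],[[0,0,5],[0,0,0]],[[0,0,2],[0,0,0]],[[0,0,0],[0,0,0]]]'
python3 -c "
from h import *
d((539,-256,18.5),Rz_down(100));print(cur()[2]['ft_force'])
im=imaging.read_camera('scene')[:,:,::-1];crop(im,185,150,110,110,6,'pics/s5.png')"
```

```text
clock: 5.95
eef_pos: [539.3, -252.9, 24.3]
ee_rot: [-0.087, 0.996, 0.0, -0.001]
ft_force: [0.5, -0.6, -1.0]
gripper_width: 0.462
p [ 539.3 -252.9   24.3] jaw yaw 99.9 w 0.462
 shift(tool, total) [ 0.8 -3.   5.8]
 turn(tool,total) [ 0.    -0.002 -0.001]
[ 0.5280737  -0.60733812 -1.0276669 ]
```

View pics/s5.png

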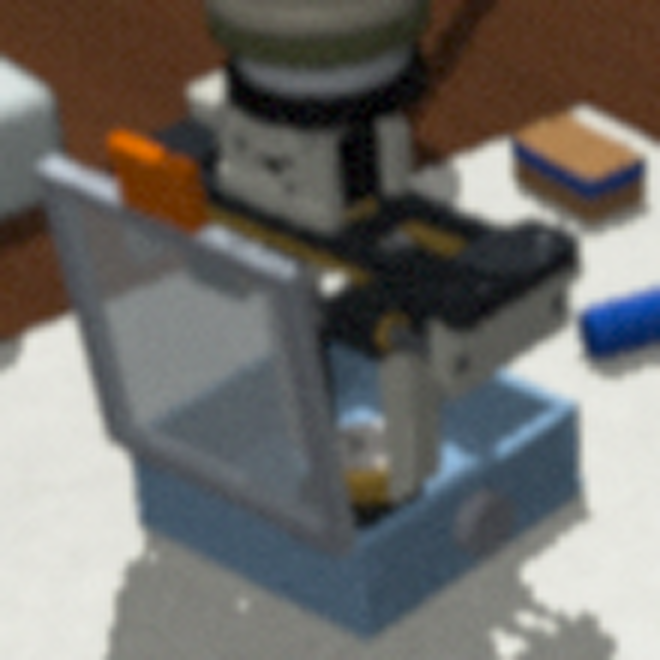

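The watch is inside the chamber just above the pad. I'll trim and lower it.

```bash
python3 -m pendant '[[[0,-3,1],[0,0,0]],[[0,0,1],[0,0,0]],[[0,0,1],[0,0,0]],[[0,0,1],[0,0,0]],[[0,0,1],[0,0,0]],[[0,0,0.5],[0,0,0]],[[0,0,0],[0,0,0]],[[0,0,0],[0,0,0]]]'
python3 -c "
from h import *
d((539,-256,18.5),Rz_down(100));print(cur()[2]['ft_force'])"
```

```text
clock: 6.8
eef_pos: [539.6, -256.3, 18.6]
ee_rot: [-0.087, 0.996, 0.0, -0.001]
ft_force: [-0.8, 0.1, -0.9]
gripper_width: 0.459
p [ 539.6 -256.3   18.6] jaw yaw 99.9 w 0.459
 shift(tool, total) [0.5 0.4 0.1]
 turn(tool,total) [ 0.    -0.002 -0.001]
[-0.75895713  0.09918095 -0.94330357]
```

```bash
python3 -m pendant '[[[0,0,0.5],[0,0,0]],[[0,0,0],[0,0,0]],[[0,0,0],[0,0,0]],[[0,0,0],[0,0,0]],[[0,0,0],[0,0,0]],[[0,0,0],[0,0,0]],[[0,0,0],[0,0,0]],[[0,0,0],[0,0,0]]]'; python3 -m pendant '[[[0,0,0],[0,0,0]],[[0,0,0],[0,0,0]],[[0,0,0],[0,0,0]],[[0,0,0],[0,0,0]],[[0,0,0],[0,0,0]],[[0,0,0],[0,0,0]],[[0,0,0],[0,0,0]],[[0,0,0],[0,0,0]]]' 0.3
python3 -c "
from h import *
im=imaging.read_camera('scene')[:,:,::-1];crop(im,185,150,110,110,6,'pics/s6.png')"
```

```text
clock: 7.6
eef_pos: [539.7, -256.3, 18.3]
ee_rot: [-0.087, 0.996, -0.0, -0.001]
ft_force: [-1.5, 1.1, 5.6]
gripper_width: 0.46
clock: 8.4
eef_pos: [539.6, -256.3, 18.1]
ee_rot: [-0.087, 0.996, 0.0, -0.001]
ft_force: [0.6, 0.6, -0.9]
gripper_width: 0.7
```

View pics/s6.png

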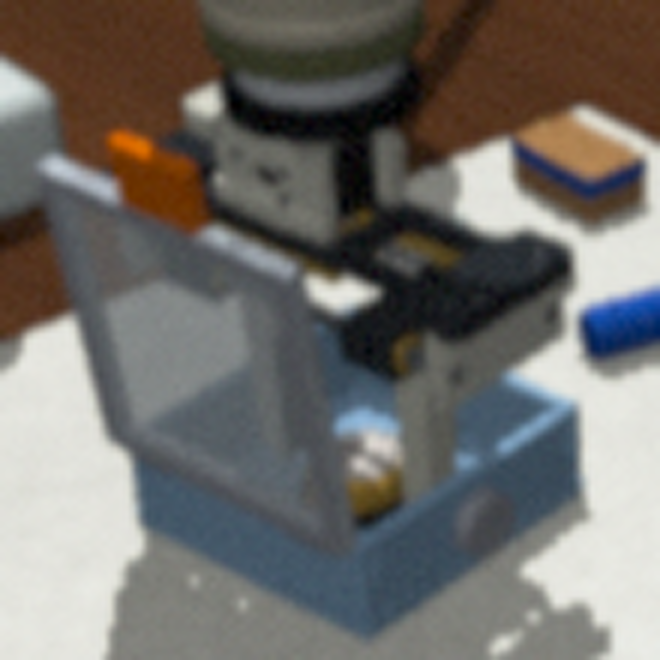

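The watch sits on the pad with the fingers open on either side. I'll retreat straight up and check it, and measure the lid.

```bash
python3 -m pendant '[[[0,0,-5],[0,0,0]],[[0,0,-15],[0,0,0]],[[0,0,-30],[0,0,0]],[[0,0,-40],[0,0,0]],[[0,0,-45],[0,0,0]],[[0,0,-45],[0,0,0]],[[0,0,-35],[0,0,0]],[[0,0,-15],[0,0,0]]]'
python3 - <<'E'
from h import *
yaw=np.radians(10); X=np.array([np.cos(yaw),np.sin(yaw),0]);Y=np.array([-np.sin(yaw),np.cos(yaw),0]);Z=np.array([0,0,1.])
H=np.array([539.3,-256.5,14])+65*X+35*Z
x,r=tri(('top',419.65,182.9),('scene',211.9,173.5)); q=x-H
print('tab',x,r,'rel',q@X,q@Y,q@Z,'rad',np.hypot(q@X,q@Z),'theta',np.arctan2(q@Z,-(q@X)))
for th in (1.65,1.75,1.85,1.9):
    c=H+143*(-np.cos(th)*X+np.sin(th)*Z)+4*(np.sin(th)*X+np.cos(th)*Z); print(th,c.round(1),proj('top',c).round(1),proj('scene',c).round(1))
im=imaging.read_camera('scene')[:,:,::-1];cv2.imwrite('pics/scene7.png',im);crop(im,185,150,110,110,6,'pics/s7.png')
d((690,-230,250))
E
```

```text
clock: 9.25
eef_pos: [541.0, -256.4, 253.4]
ee_rot: [-0.086, 0.996, -0.001, 0.002]
ft_force: [0.6, -0.6, -0.0]
gripper_width: 0.7
tab [ 618.15301364 -240.449951    208.10668039] [np.float64(1.678621855815505), np.float64(1.678621855815706)] rel 15.442120938608118 2.113530568546704 159.10668039348792 rad 159.85429254454857 theta 1.6675484329478445
1.65 [ 618.4 -242.6  191.2] [418.6 184.5] [211.4 180.1]
1.75 [ 632.3 -240.1  189. ] [417.2 178.7] [206.6 183.6]
1.85 [ 645.9 -237.7  185.4] [415.7 173.2] [201.9 187.6]
1.9 [ 652.6 -236.5  183. ] [415.  170.6] [199.7 189.9]
p [ 541.5 -256.6  254.3] jaw yaw 99.9 w 0.703
 shift(tool, total) [-150.8    0.7    4.9]
```

View pics/s7.png

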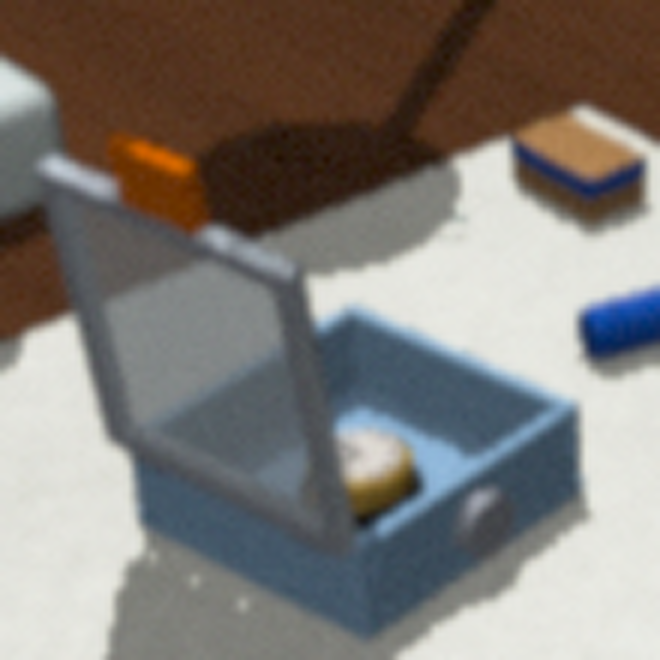

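The watch lies face up on the pad, the lid is at about 1.67 rad, and the tab is at about (211,180) in the scene view. With the fingers shut I'll go over and behind the lid.

```bash
python3 -m pendant '[[[-15,0,0],[0,0,0]],[[-25,0,0],[0,0,0]],[[-30,0,0],[0,0,0]],[[-30,0,0],[0,0,0]],[[-20,0,0],[0,0,0]],[[-8,0,0],[0,0,0]],[[0,0,10],[0,0,0]],[[0,0,15],[0,0,0]]]' 1
python3 -m pendant '[[[0,0,20],[0,0,0]],[[0,0,20],[0,0,0]],[[0,0,12],[0,0,0]],[[0,0,0],[0,0,0]],[[0,0,0],[0,0,0]],[[0,0,0],[0,0,0]],[[0,0,0],[0,0,0]],[[0,0,0],[0,0,0]]]'
cat >> h.py <<'E'
yaw=np.radians(10); CX=np.array([np.cos(yaw),np.sin(yaw),0]);CY=np.array([-np.sin(yaw),np.cos(yaw),0]);CZ=np.array([0,0,1.])
H=np.array([539.3,-256.5,14])+65*CX+35*CZ
def ch():
    p,R,s=cur();q=p-H;print('chamber rel hinge',(q@CX).round(1),(q@CY).round(1),(q@CZ).round(1),'F',np.array(s['ft_force']).round(1))
E
python3 -c "
from h import *
ch();d((0,0,0),Rz_down(100))
im=imaging.read_camera('scene')[:,:,::-1];crop(im,165,110,130,150,4,'pics/s8.png')"
```

```text
clock: 10.1
eef_pos: [665.5, -234.4, 221.8]
ee_rot: [-0.086, 0.996, -0.0, -0.001]
ft_force: [-0.2, 0.7, -0.9]
gripper_width: 0.061
clock: 10.9
eef_pos: [666.3, -234.3, 171.7]
ee_rot: [-0.086, 0.996, -0.0, -0.0]
ft_force: [-0.1, 0.6, -0.3]
gripper_width: 0.006
chamber rel hinge 63.9 -0.2 122.7 F [-0.1  0.6 -0.3]
p [ 666.3 -234.3  171.7] jaw yaw 99.9 w 0.006
 shift(tool, total) [615.8 345.7 172.1]
 turn(tool,total) [-0.    -0.001 -0.001]
```

View pics/s8.png

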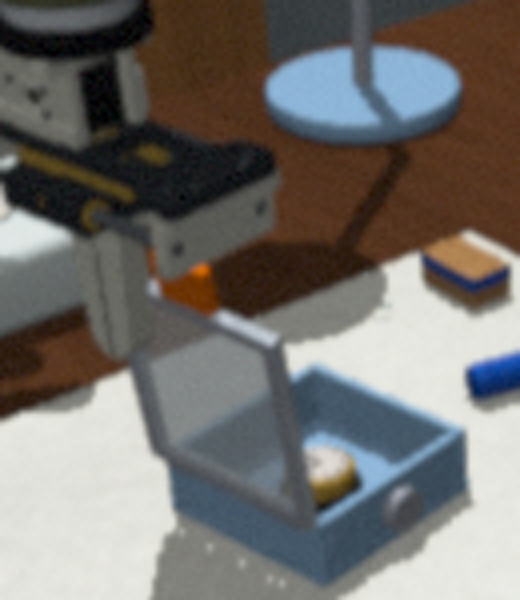

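The fingers are behind the lid's outer face. I'll start sweeping it forward.

```bash
python3 -m pendant '[[[8,0,-5],[0,0,0]],[[8,0,-5],[0,0,0]],[[6,0,-5],[0,0,0]],[[6,0,0],[0,0,0]],[[6,0,0],[0,0,0]],[[6,0,0],[0,0,0]],[[6,0,0],[0,0,0]],[[6,0,0],[0,0,0]]]'
python3 -c "
from h import *
ch()
im=imaging.read_camera('scene')[:,:,::-1];crop(im,165,110,130,150,4,'pics/s9.png')"
```

```text
clock: 11.75
eef_pos: [614.6, -243.1, 186.0]
ee_rot: [-0.087, 0.996, 0.0, -0.001]
ft_force: [1.9, 0.7, 1.1]
gripper_width: 0.008
chamber rel hinge 11.5 0.1 137.0 F [1.9 0.7 1.1]
```

View pics/s9.png

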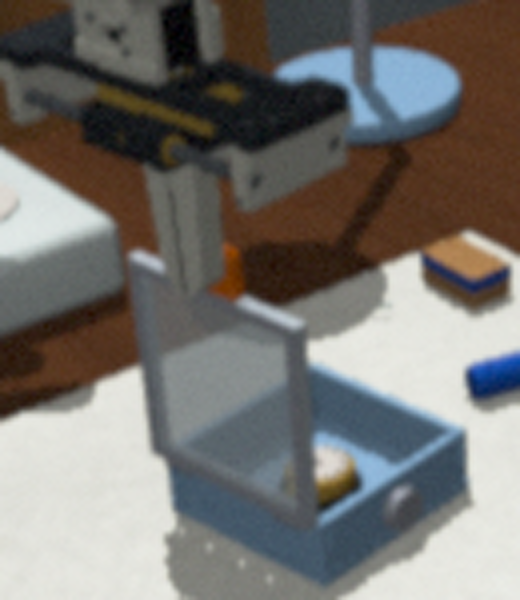

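```bash
python3 -m pendant '[[[8,0,0],[0,0,0]],[[8,0,0],[0,0,0]],[[8,0,1],[0,0,0]],[[9,0,1],[0,0,0]],[[10,0,3],[0,0,0]],[[10,0,4],[0,0,0]],[[10,0,4],[0,0,0]],[[9,0,4],[0,0,0]]]'
python3 -c "
from h import *
ch()
im=imaging.read_camera('scene')[:,:,::-1];crop(im,165,110,130,150,4,'pics/s10.png')"
```

```text
clock: 12.6
eef_pos: [542.8, -255.8, 168.7]
ee_rot: [-0.086, 0.996, -0.0, -0.001]
ft_force: [2.6, 0.4, -0.7]
gripper_width: 0.006
chamber rel hinge -61.4 0.1 119.7 F [ 2.6  0.4 -0.7]
```

View pics/s10.png

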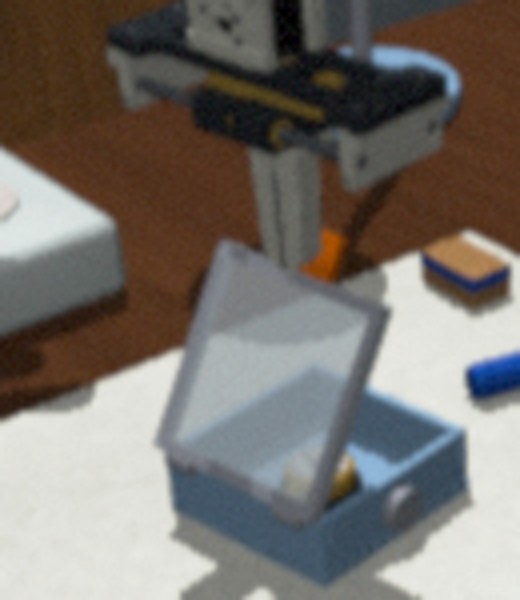

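The lid is following, at about 1.0 rad, with small forces.

```bash
python3 -m pendant '[[[7,0,5],[0,0,0]],[[7,0,5],[0,0,0]],[[7,0,5],[0,0,0]],[[6,0,7],[0,0,0]],[[6,0,7],[0,0,0]],[[6,0,7],[0,0,0]],[[5,0,8],[0,0,0]],[[5,0,8],[0,0,0]]]'
python3 -c "
from h import *
ch()"
python3 -m pendant '[[[5,0,8],[0,0,0]],[[3,0,8],[0,0,0]],[[3,0,8],[0,0,0]],[[2,0,8],[0,0,0]],[[2,0,7],[0,0,0]],[[1,0,7],[0,0,0]],[[1,0,6],[0,0,0]],[[0,0,4],[0,0,0]]]'
python3 -c "
from h import *
ch()
im=imaging.read_camera('scene')[:,:,::-1];crop(im,165,110,130,150,4,'pics/s11.png')"
```

```text
clock: 13.45
eef_pos: [494.9, -264.1, 116.4]
ee_rot: [-0.087, 0.996, 0.0, -0.001]
ft_force: [0.5, 0.4, 2.3]
gripper_width: 0.006
chamber rel hinge -110.1 0.2 67.4 F [0.5 0.4 2.3]
clock: 14.25
eef_pos: [478.4, -267.0, 60.6]
ee_rot: [-0.087, 0.996, 0.0, -0.001]
ft_force: [-1.4, -0.1, 0.4]
gripper_width: 0.002
chamber rel hinge -126.8 0.2 11.6 F [-1.4 -0.1  0.4]
```

View pics/s11.png

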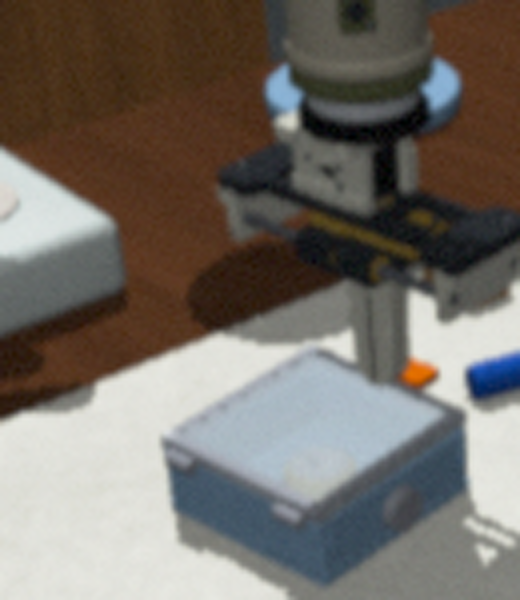

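The lid is nearly shut. I'll press down gently until it seats.

```bash
python3 -m pendant '[[[0,0,1],[0,0,0]],[[0,0,1],[0,0,0]],[[0,0,1],[0,0,0]],[[0,0,1],[0,0,0]],[[0,0,0.5],[0,0,0]],[[0,0,0],[0,0,0]],[[0,0,0],[0,0,0]],[[0,0,0],[0,0,0]]]'
python3 -c "
from h import *
ch()"
```

```text
clock: 15.1
eef_pos: [478.7, -267.0, 57.2]
ee_rot: [-0.087, 0.996, -0.0, -0.001]
ft_force: [-0.7, 1.1, 7.2]
gripper_width: 0.002
chamber rel hinge -126.5 0.2 8.2 F [-0.7  1.1  7.2]
```

```bash
python3 -m pendant '[[[0,0,1],[0,0,0]],[[0,0,0],[0,0,0]],[[0,0,0],[0,0,0]],[[0,0,0],[0,0,0]],[[0,0,-5],[0,0,0]],[[0,0,-20],[0,0,0]],[[0,0,-40],[0,0,0]],[[0,0,-45],[0,0,0]]]'
python3 -m pendant '[[[0,0,-40],[0,0,0]],[[10,0,-40],[0,0,0]],[[20,0,0],[0,0,0]],[[20,0,0],[0,0,0]],[[0,0,0],[0,0,0]],[[0,0,0],[0,0,0]],[[0,0,0],[0,0,0]],[[0,0,0],[0,0,0]]]'
python3 -c "
from h import *
ch()
im=imaging.read_camera('scene')[:,:,::-1];crop(im,185,150,110,110,6,'pics/s12.png');cv2.imwrite('pics/scene12.png',im)
im=imaging.read_camera('top')[:,:,::-1];crop(im,375,170,80,90,6,'pics/t12.png');cv2.imwrite('pics/top12.png',im)
"
```

```text
clock: 15.9
eef_pos: [478.2, -266.6, 166.2]
ee_rot: [-0.087, 0.996, 0.001, -0.002]
ft_force: [0.7, 0.1, 0.0]
gripper_width: 0.002
clock: 16.7
eef_pos: [430.6, -275.3, 245.6]
ee_rot: [-0.087, 0.996, 0.0, -0.001]
ft_force: [0.7, -0.5, 0.3]
gripper_width: 0.002
chamber rel hinge -175.3 0.4 196.6 F [ 0.7 -0.5  0.3]
```

View pics/s12.png

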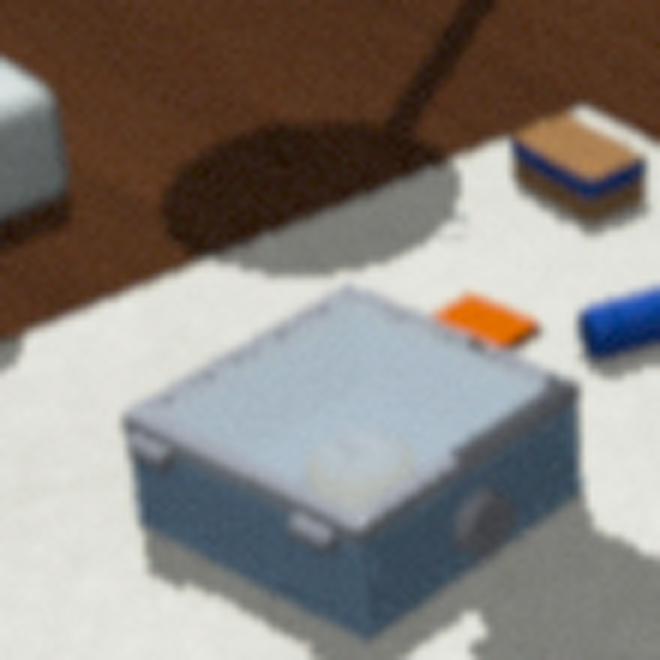

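View pics/top12.png

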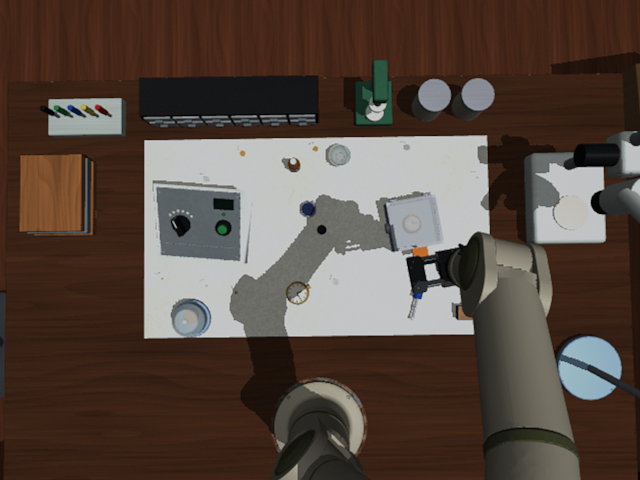

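The lid is shut flat, with the watch visible through it. At the console, I'll triangulate the dots and the button to find the panel plane and the selector axis.

```bash
python3 - <<'E'
from h import *
T=cv2.imread('pics/top0.png');S=cv2.imread('pics/scene0.png')
def wc(im,u,v,r=2):  # whiteness weighted centroid
    u0,v0=int(round(u)),int(round(v));p=cv2.cvtColor(im,cv2.COLOR_BGR2GRAY)[v0-r:v0+r+1,u0-r:u0+r+1].astype(float);w=np.clip(p-np.median(p)-10,0,None)
    yy,xx=np.mgrid[v0-r:v0+r+1,u0-r:u0+r+1];return (w*xx).sum()/w.sum(),(w*yy).sum()/w.sum()
t=[(169.5,214.5),(173.3,211.7),(177.5,210.5),(182.5,210.5),(187.5,212.5),(191,216)]
s=[(463.6,347.8),(456,344.8),(449,340.8),(443,336.5),(438.8,331.8),(437,328)]
t=[wc(T,*a) for a in t]; s=[wc(S,*a) for a in s]
P=[]
for a,b in zip(t,s):
    x,r=tri(('top',*a),('scene',*b)); P.append(x); print(np.round(a,1),np.round(b,1),x.round(1),round(r[0],1))
P=np.array(P)
b,r=tri(('top',221.7,229.2),('scene',411.75,293.8)); print('btn',b.round(1),r)
# console yaw from panel edges in top (c3 crop): top edge and front edge of grey panel
def cp(x,y):return ((x+.5)/7-.5+148,(y+.5)/7-.5+178)
z=lambda p,h:onz('top',*p,h)
bl,br=z(cp(97,540),63),z(cp(640,575),63); print('front',bl,br,np.degrees(np.arctan2(*(bl-br)[[1,0]]))-90, np.linalg.norm(bl-br))
tl,tr=z(cp(62,66),146),z(cp(645,105),146); print('back',tl,tr,np.degrees(np.arctan2(*(tl-tr)[[1,0]]))-90,np.linalg.norm(tl-tr))
E
```

```text
[169.9 214.1] [463.5 347.9] [563.3 361.4 117.5] 1.4
[173.  211.8] [456.  344.8] [569.  351.7 120.9] 0.6
[177.6 210.3] [448.9 340.9] [572.3 339.9 123. ] 0.9
[182.4 210.8] [443.  336.5] [571.  328.1 122.6] 0.8
[187.1 212.7] [438.8 331.8] [566.3 316.9 121.2] 0.9
[191.  215.9] [436.8 327.9] [558.4 308.2 118. ] 0.9
btn [524.5 231.2 120.8] [np.float64(0.44814122046447963), np.float64(0.4481412204645347)]
front [464.10420725 400.01508571  63.        ] [448.60825745 198.8886309   63.        ] -4.405695778322254 201.72252051481058
back [627.8153791  383.41344411 146.        ] [611.52499721 181.25762316 146.        ] -4.607127451858872 202.81112516019436
```

```bash
cat >> h.py <<'E'
kyaw=np.radians(-4.5); kx=np.array([np.cos(kyaw),np.sin(kyaw),0]);ky=np.array([-np.sin(kyaw),np.cos(kyaw),0])
a25=np.radians(25); N=np.cos(a25)*CZ-np.sin(a25)*kx; U=np.cos(a25)*kx+np.sin(a25)*CZ
def pc(x): x=np.array(x);return np.array([x@U,x@ky,x@N])  # up-slope, left, normal
def unpc(q): return q[0]*U+q[1]*ky+q[2]*N
E
python3 - <<'E'
from h import *
from scipy.optimize import least_squares
P=np.array([[563.3,361.4,117.5],[569,351.7,120.9],[572.3,339.9,123],[571,328.1,122.6],[566.3,316.9,121.2],[558.4,308.2,118]])
Q=np.array([pc(p) for p in P]); print(Q.round(1))
# dots at bearing a0 - 20k deg from up toward left, R=35
def f(p): 
    a=p[2]-np.radians(20)*np.arange(6); return np.r_[p[0]+35*np.cos(a)-Q[:,0],p[1]+35*np.sin(a)-Q[:,1]]
r=least_squares(f,[Q[:,0].mean()-25,Q[:,1].mean(),0.87]); print(r.x,np.degrees(r.x[2]),f(r.x).round(1))
n0=Q[:,2].mean();print('face normal coord',n0, 'panel check', pc([464,400,63])[2],pc([611.5,181,146])[2])
b=pc([524.5,231.2,120.8]);print('btn',b,'rel',b-np.array([r.x[0],r.x[1],n0]))
# pointer in top
def cp(x,y):return ((x+.5)/7-.5+148,(y+.5)/7-.5+178)
p0=unpc([r.x[0],r.x[1],n0+34])
for q in [(170,298),(205,355)]:
    X=onplane('top',*cp(*q),p0,N); e=pc(X)-pc(p0); print(e.round(1),np.degrees(np.arctan2(e[1],e[0])))
def cs(x,y):return ((x+.5)/4-.5+345,(y+.5)/4-.5+275)
for q in [(484,180),(449,256)]:
    X=onplane('scene',*cs(*q),p0,N); e=pc(X)-pc(p0); print('sc',e.round(1),np.degrees(np.arctan2(e[1],e[0])))
print('grip pt',unpc([r.x[0],r.x[1],n0+26]))
E
```

```text
[[ 532.9  404.5 -118.9]
 [ 540.2  395.3 -118.5]
 [ 544.9  383.8 -118.4]
 [ 544.4  371.9 -118.6]
 [ 540.3  360.4 -118.2]
 [ 532.5  351.1 -118.1]]
[510.10793843 377.94430736   0.86770437] 49.71579834013852 [-0.2  0.3 -0.3  0.2 -0.  -0.   0.2  0.   0.1 -0.2 -0.1 -0. ]
face normal coord -118.43918815592228 panel check -125.1296891511923 -119.31183076994732
btn [ 508.50515863  271.63908327 -103.83179707] rel [  -1.6027798  -106.30522409   14.60739108]
[21.8  9.1  0. ] 22.684440044550406
[ 1.4 -1.7  0. ] -51.18269569218567
sc [2.7 2.6 0. ] 43.795280758194956
sc [85.9 35.2 -0. ] 22.29823543048473
grip pt [529.48886326 337.44130889 131.80257419]
```

```bash
python3 - <<'E'
from h import *
c=np.array([510.1,377.9,-118.4])
for a in (50,30,10):
    r=np.radians(a)
    for rad,h in ((22,34),(22,5),(5,34),(-22,34)):
        X=unpc(c+[rad*np.cos(r),rad*np.sin(r),h]); t=proj('top',X);s=proj('scene',X)
        print(a,rad,h,'c3',((t-[148,178]+.5)*7-.5).round(0),'c6',((s-[345,275]+.5)*4-.5).round(0))
E
```

```text
50 22 34 c3 [149. 317.] c6 [500. 203.]
50 22 5 c3 [176. 288.] c6 [468. 264.]
50 5 34 c3 [189. 349.] c6 [486. 182.]
50 -22 34 c3 [251. 399.] c6 [465. 149.]
30 22 34 c3 [165. 305.] c6 [482. 196.]
30 22 5 c3 [192. 276.] c6 [450. 257.]
30 5 34 c3 [192. 346.] c6 [482. 180.]
30 -22 34 c3 [235. 411.] c6 [482. 156.]
10 22 34 c3 [185. 299.] c6 [464. 187.]
10 22 5 c3 [212. 271.] c6 [432. 247.]
10 5 34 c3 [197. 345.] c6 [478. 178.]
10 -22 34 c3 [215. 417.] c6 [499. 165.]
```

The pointer matches a bearing of 30°, which is the second position (0.349), so three clicks remain. Now I'll work out the move to a point above the selector.

```bash
cat >> h.py <<'E'
SC=np.array([510.1,377.9,-118.4])
def Rsel(b):
    b=np.radians(b); y=np.cos(b)*U+np.sin(b)*ky; z=-N; return Ro.from_matrix(np.stack([np.cross(y,z),y,z],1))
def sel(h,b): 
    t=unpc(SC+[0,0,h]); print('target',t.round(1)); d(t,Rsel(b)); s=manip.state(); print('F',np.array(s['ft_force']).round(1),'M',np.array(s['wrist_torque']).round(2),'j',np.array(s['joint_pos']).round(2))
    p,R,_=cur(); print('panel rel',(pc(p)-SC).round(1))
E
python3 -c "
from h import *
sel(100,120)"
```

```text
target [498.3 339.9 198.9]
p [ 430.3 -275.3  245.6] jaw yaw 100.0 w 0.006
 shift(tool, total) [-173.6  594.    46.7]
 turn(tool,total) [ 0.167 -0.407 -0.267]
F [-0.2  0.2  1.1] M [0.02 0.01 0.05] j [ 0.8   0.34 -0.45  2.03  0.2   0.81  1.98]
panel rel [   2.  -618.6  150.5]
```

```bash
python3 -m pendant '[[[-6,20,0],[0,0,0]],[[-11,40,0],[0,0,0]],[[-12,45,0],[0,0,0]],[[-12,45,0],[0,0,0]],[[-12,45,0],[0,0,0]],[[-12,45,0],[0,0,0]],[[-12,45,0],[0,0,0]],[[-12,45,0],[0,0,0]]]' 0.5
python3 -m pendant '[[[-12,45,0],[0,0,0]],[[-12,45,0],[0,0,0]],[[-12,45,0],[0,0,0]],[[-12,45,0],[0,0,0]],[[-12,40,0],[0,0,0]],[[-8,20,0],[0,0,0]],[[0,0,0],[0.05,-0.13,-0.09]],[[0,0,0],[0.05,-0.13,-0.09]]]' 
python3 -c "
from h import *
sel(100,120)"
```

```text
clock: 17.6
eef_pos: [460.6, 67.0, 245.8]
ee_rot: [-0.087, 0.996, 0.0, -0.001]
ft_force: [1.2, -0.6, -0.3]
gripper_width: 0.501
clock: 18.4
eef_pos: [486.7, 314.9, 245.1]
ee_rot: [-0.168, 0.978, -0.034, 0.121]
ft_force: [0.1, -0.9, -0.7]
gripper_width: 0.504
target [498.3 339.9 198.9]
p [486.7 314.9 245.1] jaw yaw 108.8 w 0.504
 shift(tool, total) [-8.6 24.8 47. ]
 turn(tool,total) [ 0.078 -0.167 -0.103]
F [ 0.1 -0.9 -0.7] M [ 0.01  0.22 -0.03] j [-0.42  0.37 -0.49  2.03  0.59  0.72  0.61]
panel rel [ 10.8 -25.8 146. ]
```

```bash
python3 -m pendant '[[[-3,10,5],[0.04,-0.09,-0.05]],[[-3,10,10],[0.04,-0.08,-0.05]],[[-2,5,15],[0,0,0]],[[0,0,10],[0,0,0]],[[0,0,5],[0,0,0]],[[0,0,0],[0,0,0]],[[0,0,0],[0,0,0]],[[0,0,0],[0,0,0]]]' 
python3 -c "
from h import *
sel(50,120)
im=imaging.read_camera('scene')[:,:,::-1];crop(im,380,200,150,160,4,'pics/s13.png')"
```

```text
clock: 19.2
eef_pos: [502.3, 337.1, 203.3]
ee_rot: [-0.212, 0.953, -0.065, 0.207]
ft_force: [1.4, -0.3, 0.8]
gripper_width: 0.502
target [519.4 338.2 153.6]
p [502.3 337.1 203.3] jaw yaw 112.6 w 0.502
 shift(tool, total) [ 3.7  5.1 52.2]
 turn(tool,total) [-0.004 -0.001 -0.007]
F [ 1.4 -0.3  0.8] M [0.07 0.48 0.01] j [-0.63  0.42 -0.34  2.14  1.01  0.61  0.23]
panel rel [  5.7  -2.4 102.2]
```

View pics/s13.png

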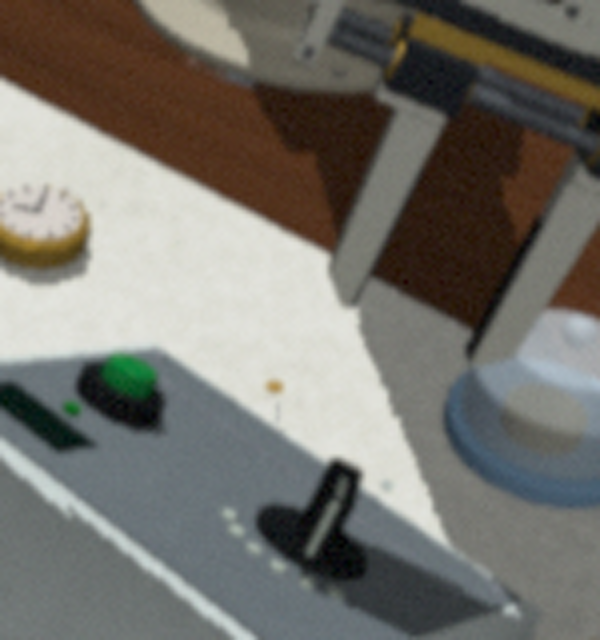

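The jaws are tilted and lined up over the selector. I'll descend part-way, then check.

```bash
python3 -m pendant '[[[2,2,8],[0,0,0]],[[2,3,12],[0,0,0]],[[0,0,12],[0,0,0]],[[0,0,12],[0,0,0]],[[0,0,8],[0,0,0]],[[0,0,4],[0,0,0]],[[0,0,0],[0,0,0]],[[0,0,0],[0,0,0]]]' 
python3 -c "
from h import *
sel(11,120)
im=imaging.read_camera('scene')[:,:,::-1];crop(im,400,260,120,110,6,'pics/s14.png')
im=imaging.read_camera('top')[:,:,::-1];crop(im,148,178,105,90,7,'pics/t14.png')"
```

```text
clock: 20.05
eef_pos: [520.2, 338.4, 149.7]
ee_rot: [-0.212, 0.953, -0.065, 0.207]
ft_force: [0.0, 0.3, -0.2]
gripper_width: 0.5
target [535.8 336.9 118.2]
p [520.2 338.4 149.7] jaw yaw 112.7 w 0.5
 shift(tool, total) [-0.6 -0.5 35.1]
 turn(tool,total) [-0.004 -0.001 -0.006]
F [ 0.   0.3 -0.2] M [0.11 0.45 0.02] j [-0.67  0.51 -0.27  2.16  1.18  0.53  0.07]
panel rel [-0.9  0.2 46.1]
```

View pics/s14.png

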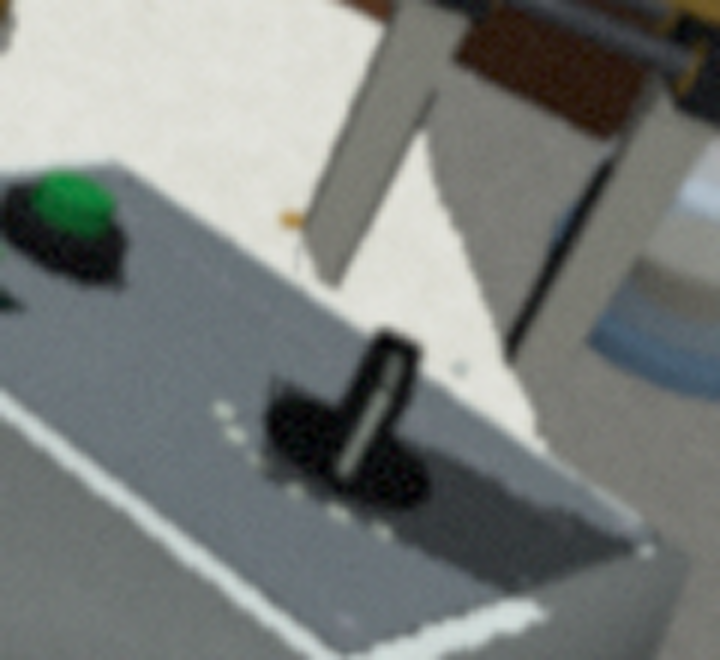

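View pics/t14.png

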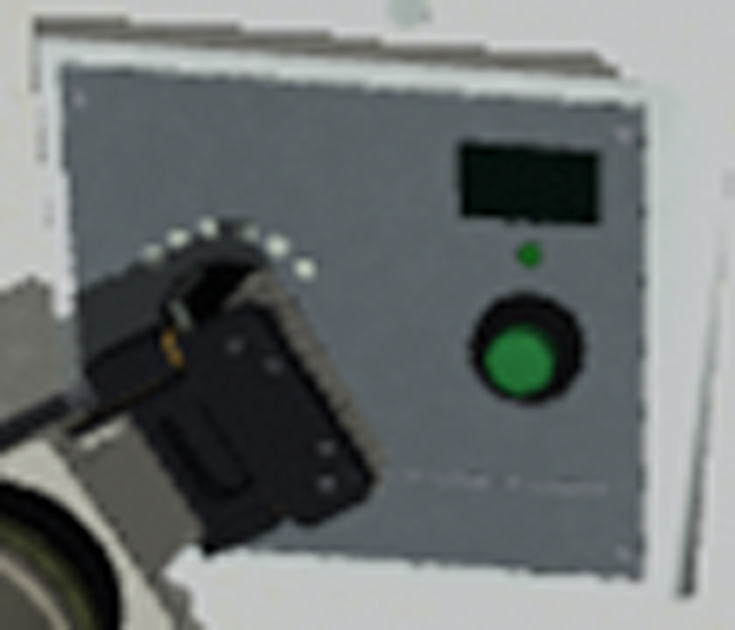

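The jaws line up with the bar on both sides. I'll descend to about 12 mm above the face.

```bash
python3 -m pendant '[[[0,0,5],[0,0,0]],[[0,0,8],[0,0,0]],[[0,0,8],[0,0,0]],[[0,0,6],[0,0,0]],[[0,0,4],[0,0,0]],[[0,0,2],[0,0,0]],[[0,0,1],[0,0,0]],[[0,0,0],[0,0,0]]]' 
python3 -c "
from h import *
sel(12,120)"
```

```text
clock: 20.95
eef_pos: [534.6, 337.0, 118.7]
ee_rot: [-0.212, 0.953, -0.066, 0.207]
ft_force: [-0.0, -0.1, 0.2]
gripper_width: 0.501
target [535.4 336.9 119.1]
p [534.6 337.  118.7] jaw yaw 112.7 w 0.501
 shift(tool, total) [-0.8 -0.4 -0.1]
 turn(tool,total) [-0.004 -0.001 -0.006]
F [-0.  -0.1  0.2] M [ 0.08  0.43 -0.07] j [-0.67  0.57 -0.23  2.16  1.29  0.49 -0.03]
panel rel [-0.9  0.  11.9]
```

```bash
python3 -m pendant '[[[0,0,0],[0,0,0]],[[0,0,0],[0,0,0]],[[0,0,0],[0,0,0]],[[0,0,0],[0,0,0]],[[0,0,0],[0,0,0]],[[0,0,0],[0,0,0]],[[0,0,0],[0,0,0]],[[0,0,0],[0,0,0]]]' 1
python3 -c "
from h import *
sel(12,120)"
```

```text
clock: 21.75
eef_pos: [534.8, 336.9, 118.9]
ee_rot: [-0.212, 0.953, -0.066, 0.207]
ft_force: [0.7, -0.9, 2.0]
gripper_width: 0.146
target [535.4 336.9 119.1]
p [534.8 336.9 118.9] jaw yaw 112.7 w 0.146
 shift(tool, total) [-0.6 -0.3  0. ]
 turn(tool,total) [-0.004 -0.001 -0.006]
F [ 0.7 -0.9  2. ] M [-0.03  0.2  -0.1 ] j [-0.67  0.57 -0.23  2.16  1.29  0.49 -0.03]
panel rel [-0.6 -0.1 12. ]
```

It grips the bar (13.6 mm). I'll turn one click clockwise (+0.349 about tool z).

```bash
python3 -m pendant '[[[0,0,0],[0,0,0.06]],[[0,0,0],[0,0,0.06]],[[0,0,0],[0,0,0.06]],[[0,0,0],[0,0,0.06]],[[0,0,0],[0,0,0.06]],[[0,0,0],[0,0,0.05]],[[0,0,0],[0,0,0]],[[0,0,0],[0,0,0]]]'
python3 -c "
from h import *
sel(12,100)
im=imaging.read_camera('scene')[:,:,::-1];crop(im,400,260,120,110,6,'pics/s15.png')"
```

```text
clock: 22.55
eef_pos: [534.8, 337.0, 118.9]
ee_rot: [-0.044, 0.975, -0.029, 0.215]
ft_force: [1.4, -0.7, 3.6]
gripper_width: 0.151
target [535.4 336.9 119.1]
p [534.8 337.  118.9] jaw yaw 94.2 w 0.151
 shift(tool, total) [-0.6 -0.2  0. ]
 turn(tool,total) [-0.004  0.001 -0.005]
F [ 1.4 -0.7  3.6] M [-0.03  0.01  0.  ] j [-0.7   0.57 -0.19  2.16  1.28  0.47 -0.37]
panel rel [-0.6  0.1 12. ]
```

View pics/s15.png

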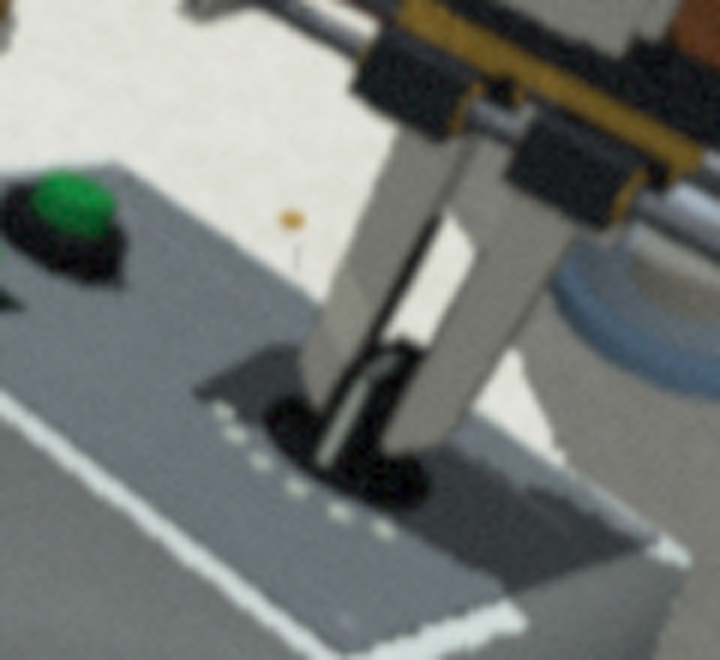

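The selector turned with the gripper and points at the third dot. Next click.

```bash
python3 -m pendant '[[[0,0,0],[0,0,0.06]],[[0,0,0],[0,0,0.06]],[[0,0,0],[0,0,0.06]],[[0,0,0],[0,0,0.06]],[[0,0,0],[0,0,0.06]],[[0,0,0],[0,0,0.05]],[[0,0,0],[0,0,0]],[[0,0,0],[0,0,0]]]'
python3 -c "
from h import *
sel(12,80)"
```

```text
clock: 23.4
eef_pos: [534.8, 337.1, 118.9]
ee_rot: [0.126, 0.968, 0.009, 0.217]
ft_force: [1.1, -0.8, 4.8]
gripper_width: 0.149
target [535.4 336.9 119.1]
p [534.8 337.1 118.9] jaw yaw 76.0 w 0.149
 shift(tool, total) [-0.6  0.  -0. ]
 turn(tool,total) [-0.003  0.002 -0.006]
F [ 1.1 -0.8  4.8] M [-0.02 -0.07  0.  ] j [-0.73  0.56 -0.15  2.16  1.26  0.45 -0.71]
panel rel [-0.6  0.1 12. ]
```

```bash
python3 -m pendant '[[[0,0,0],[0,0,0.06]],[[0,0,0],[0,0,0.06]],[[0,0,0],[0,0,0.06]],[[0,0,0],[0,0,0.06]],[[0,0,0],[0,0,0.06]],[[0,0,0],[0,0,0.05]],[[0,0,0],[0,0,0]],[[0,0,0],[0,0,0]]]'
python3 -c "
from h import *
sel(12,60)
im=imaging.read_camera('scene')[:,:,::-1];crop(im,400,260,120,110,6,'pics/s16.png')"
```

```text
clock: 24.2
eef_pos: [534.8, 337.3, 118.9]
ee_rot: [0.293, 0.931, 0.047, 0.212]
ft_force: [0.7, 1.3, 3.9]
gripper_width: 0.146
target [535.4 336.9 119.1]
p [534.8 337.3 118.9] jaw yaw 57.5 w 0.146
 shift(tool, total) [-0.7  0.1 -0. ]
 turn(tool,total) [-0.002  0.003 -0.006]
F [0.7 1.3 3.9] M [ 0.1  -0.25  0.08] j [-0.77  0.56 -0.1   2.16  1.25  0.42 -1.04]
panel rel [-0.6  0.3 12. ]
```

View pics/s16.png

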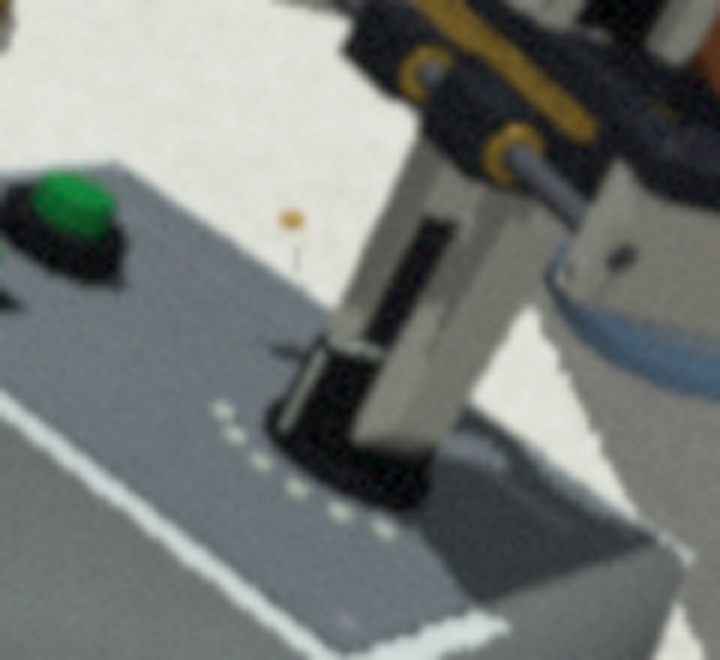

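The pointer aims at the fifth dot. I'll release and back off along the panel normal.

```bash
python3 -m pendant '[[[0,0,0],[0,0,0]],[[0,0,0],[0,0,0]],[[0,0,0],[0,0,0]],[[0,0,0],[0,0,0]],[[0,0,0],[0,0,0]],[[0,0,0],[0,0,0]],[[0,0,0],[0,0,0]],[[0,0,0],[0,0,0]]]' 0.5
python3 -m pendant '[[[0,0,-5],[0,0,0]],[[0,0,-12],[0,0,0]],[[0,0,-15],[0,0,0]],[[0,0,-15],[0,0,0]],[[0,0,-15],[0,0,0]],[[0,0,-10],[0,0,0]],[[0,0,0],[0,0,0]],[[0,0,0],[0,0,0]]]' 1
python3 -c "
from h import *
sel(12,60)
im=imaging.read_camera('scene')[:,:,::-1];crop(im,380,250,150,120,5,'pics/s17.png')
im=imaging.read_camera('top')[:,:,::-1];crop(im,148,178,105,90,7,'pics/t17.png')
for a in (-10,-30,-50):
    r=np.radians(a)
    for rad,h in ((22,34),(22,5),(5,34)):
        X=unpc(SC+[rad*np.cos(r),rad*np.sin(r),h]);print(a,rad,h,'s17',((proj('scene',X)-[380,250]+.5)*5).round(0),'t17',((proj('top',X)-[148,178]+.5)*7).round(0))
"
```

```text
clock: 25.05
eef_pos: [534.7, 337.0, 118.8]
ee_rot: [0.294, 0.931, 0.047, 0.212]
ft_force: [0.3, -0.2, 0.7]
gripper_width: 0.501
clock: 25.85
eef_pos: [504.4, 339.6, 184.0]
ee_rot: [0.294, 0.931, 0.047, 0.212]
ft_force: [0.8, 0.5, -0.3]
gripper_width: 0.004
target [535.4 336.9 119.1]
p [504.4 339.6 184. ] jaw yaw 57.4 w 0.004
 shift(tool, total) [-0.6  0.4 71.9]
 turn(tool,total) [-0.002  0.003 -0.009]
F [ 0.8  0.5 -0.3] M [-0.01  0.44 -0.  ] j [-0.74  0.44 -0.19  2.16  1.02  0.53 -0.84]
panel rel [-0.8  0.2 83.9]
-10 22 34 s17 [386. 345.] t17 [208. 301.]
-10 22 5 s17 [347. 421.] t17 [234. 273.]
-10 5 34 s17 [418. 345.] t17 [202. 346.]
-30 22 34 s17 [372. 332.] t17 [229. 310.]
-30 22 5 s17 [333. 407.] t17 [255. 281.]
-30 5 34 s17 [415. 342.] t17 [207. 348.]
-50 22 34 s17 [364. 320.] t17 [247. 324.]
-50 22 5 s17 [327. 395.] t17 [272. 295.]
-50 5 34 s17 [413. 339.] t17 [211. 351.]
```

View pics/s17.png

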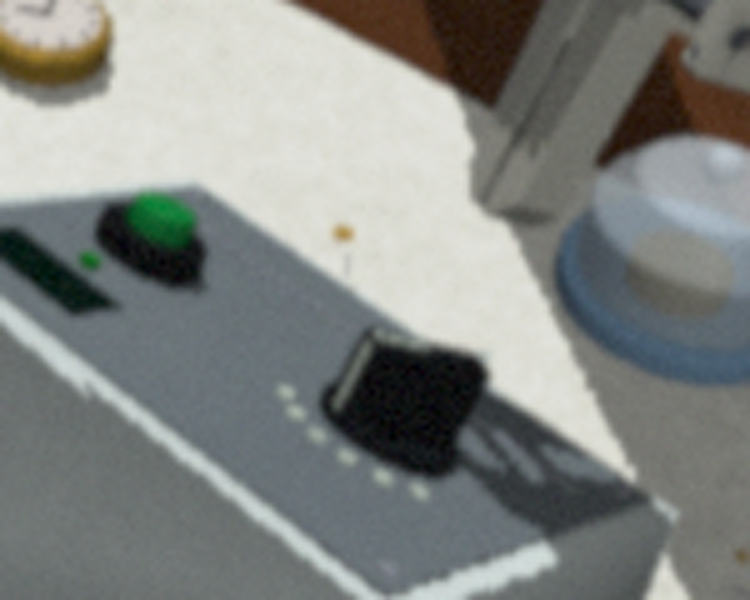

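View pics/t17.png

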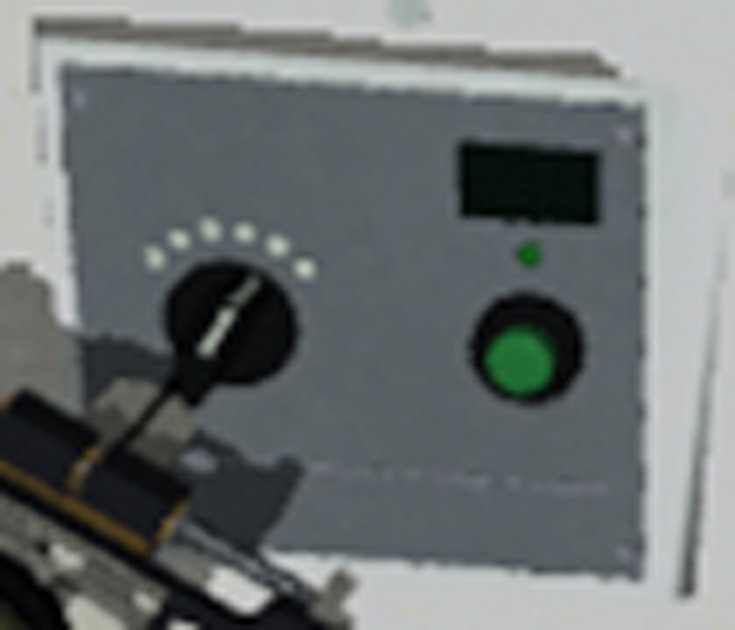

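The pointer runs through (207,350)–(229,310)–(255,281) in t17, which is exactly the prediction for the fifth position. Next I'll move over the green button, with the fingers shut.

```bash
python3 -c "
from h import *
d(unpc(SC+[-1,-107,60]))"
```

```text
p [504.4 339.3 183.4] jaw yaw 57.3 w 0.003
 shift(tool, total) [-54.2 -92.1  23.8]
```

```bash
python3 -m pendant '[[[-6,-10,0],[0,0,0]],[[-10,-17,0],[0,0,0]],[[-12,-20,0],[0,0,0]],[[-12,-20,0],[0,0,0]],[[-9,-16,4],[0,0,0]],[[-5,-9,8],[0,0,0]],[[0,0,8],[0,0,0]],[[0,0,4],[0,0,0]]]'
python3 -m pendant '[[[0,0,6],[0,0,0]],[[0,0,8],[0,0,0]],[[0,0,8],[0,0,0]],[[0,0,5],[0,0,0]],[[0,0,3],[0,0,0]],[[0,0,0],[0,0,0]],[[0,0,0],[0,0,0]],[[0,0,0],[0,0,0]]]'
python3 -c "
from h import *
d(unpc(SC+[-1,-107,17]));p,R,s=cur();print((pc(p)-SC).round(1),s['ft_force'])
im=imaging.read_camera('scene')[:,:,::-1];crop(im,350,230,130,110,6,'pics/s18.png')
im=imaging.read_camera('top')[:,:,::-1];crop(im,148,178,105,90,7,'pics/t18.png')"
```

```text
clock: 26.75
eef_pos: [505.5, 231.0, 161.7]
ee_rot: [0.294, 0.931, 0.046, 0.212]
ft_force: [0.1, 0.3, -0.8]
gripper_width: 0.005
clock: 27.55
eef_pos: [518.3, 231.4, 135.6]
ee_rot: [0.294, 0.931, 0.047, 0.212]
ft_force: [0.1, 0.6, -0.1]
gripper_width: 0.011
p [518.3 231.4 135.6] jaw yaw 57.4 w 0.011
 shift(tool, total) [-0.1 -0.4 13.5]
[  -0.9 -106.6   30.5] [ 0.06693281  0.64325943 -0.07254636]
```

View pics/s18.png

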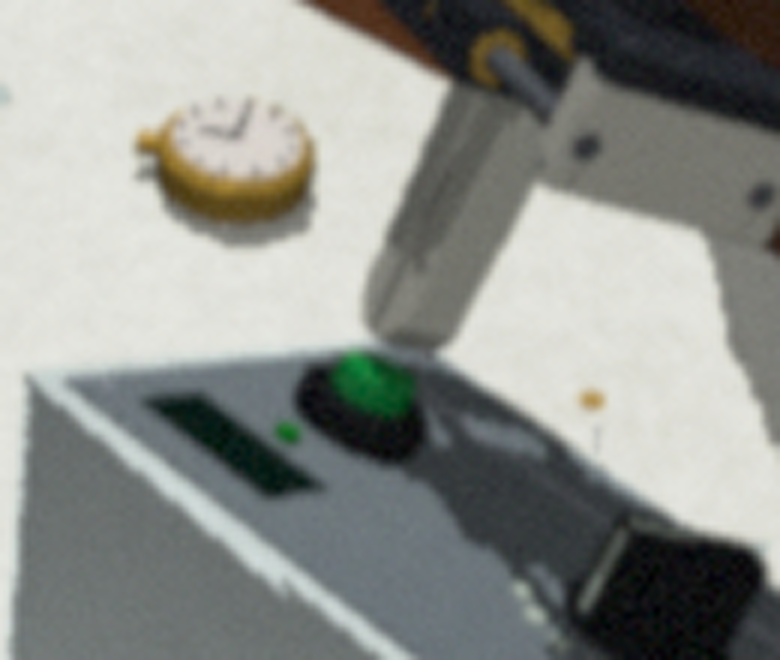

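View pics/t18.png

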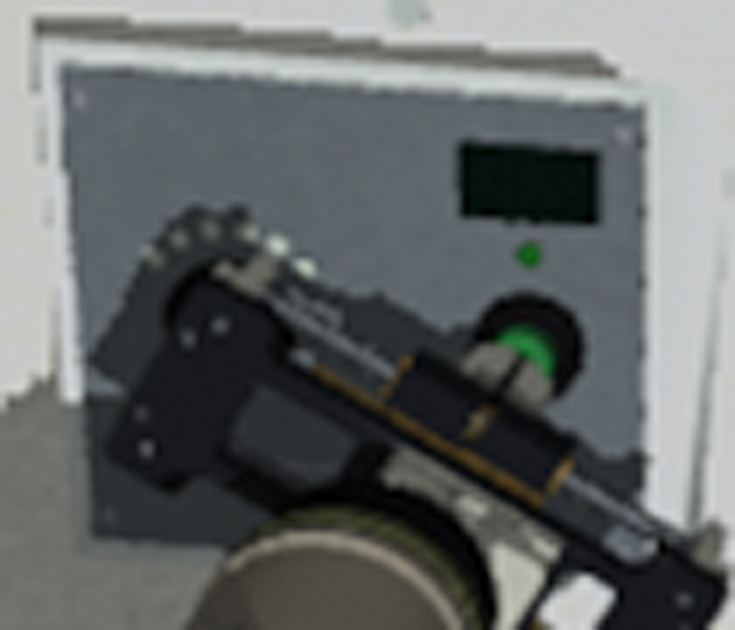

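The shut fingertips are centred about 15 mm above the button. Press.

```bash
python3 -m pendant '[[[0,0,5],[0,0,0]],[[0,0,5],[0,0,0]],[[0,0,4],[0,0,0]],[[0,0,2],[0,0,0]],[[0,0,1],[0,0,0]],[[0,0,1],[0,0,0]],[[0,0,0],[0,0,0]],[[0,0,0],[0,0,0]]]'
python3 -c "
from h import *
p,R,s=cur();print((pc(p)-SC).round(1),s['ft_force'],np.dot(s['ft_force'],N))"
```

```text
clock: 28.45
eef_pos: [525.2, 231.0, 121.2]
ee_rot: [0.293, 0.931, 0.048, 0.213]
ft_force: [-18.8, -2.2, 35.9]
gripper_width: 0.004
[  -0.8 -106.4   14.6] [-18.83474203  -2.17711927  35.94546148] 40.44083039598001
```

That reads 40 N, a hard stop. I'll take a quick look, then release.

```bash
python3 -c "
from h import *
im=imaging.read_camera('scene')[:,:,::-1];crop(im,350,230,130,110,6,'pics/s19.png')"
python3 -m pendant '[[[0,0,-2],[0,0,0]],[[0,0,0],[0,0,0]],[[0,0,-3],[0,0,0]],[[0,0,-5],[0,0,0]],[[0,0,-10],[0,0,0]],[[0,0,-15],[0,0,0]],[[0,0,-20],[0,0,0]],[[0,0,-20],[0,0,0]]]'
```

```text
clock: 29.3
eef_pos: [493.7, 233.3, 187.2]
ee_rot: [0.294, 0.931, 0.047, 0.211]
ft_force: [-0.4, -0.5, 0.2]
gripper_width: 0.003
```

View pics/s19.png

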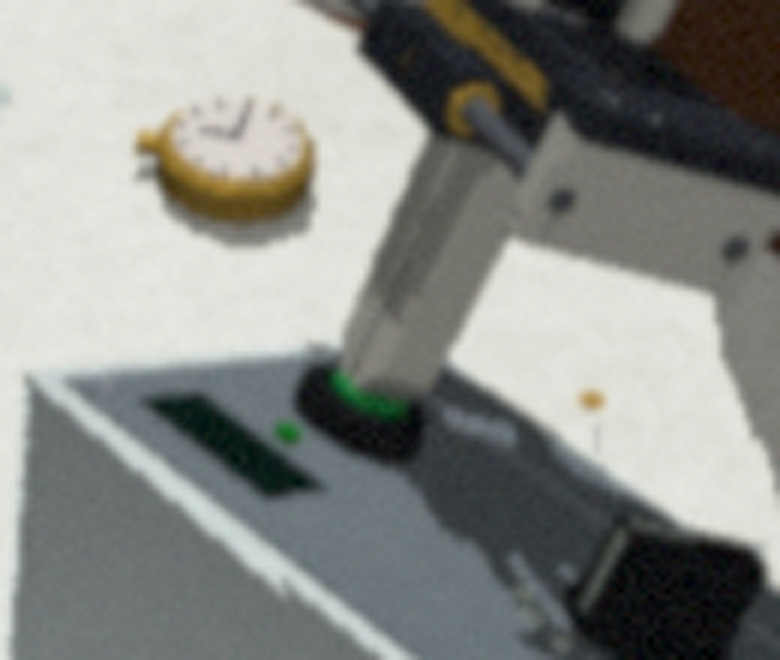

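The picture shows the button pushed down nearly flush under the fingers. Now I'll back off further and check the whole scene.

```bash
python3 -m pendant '[[[0,0,-20],[0,0,0]],[[20,0,-20],[0,0,0]],[[30,-10,-15],[0,0,0]],[[30,-10,0],[0,0,0]],[[20,-5,0],[0,0,0]],[[0,0,0],[0,0,0]],[[0,0,0],[0,0,0]],[[0,0,0],[0,0,0]]]'
python3 -c "
from h import *
s=imaging.read_camera('scene')[:,:,::-1];cv2.imwrite('pics/sceneF.png',s)
t=imaging.read_camera('top')[:,:,::-1];cv2.imwrite('pics/topF.png',t)
a=cv2.resize(s[265:365,380:520],None,fx=4,fy=4,interpolation=3)
cv2.imwrite('pics/F1.png',a)
a=np.hstack([cv2.resize(t[180:240,150:250],None,fx=4,fy=4,interpolation=3),cv2.resize(t[180:240,370:460],None,fx=4,fy=4,interpolation=3)])
cv2.imwrite('pics/F2.png',a)"
```

```text
clock: 30.1
eef_pos: [385.0, 271.3, 195.1]
ee_rot: [0.294, 0.931, 0.047, 0.212]
ft_force: [-0.4, -0.3, -0.4]
gripper_width: 0.008
```

View pics/sceneF.png

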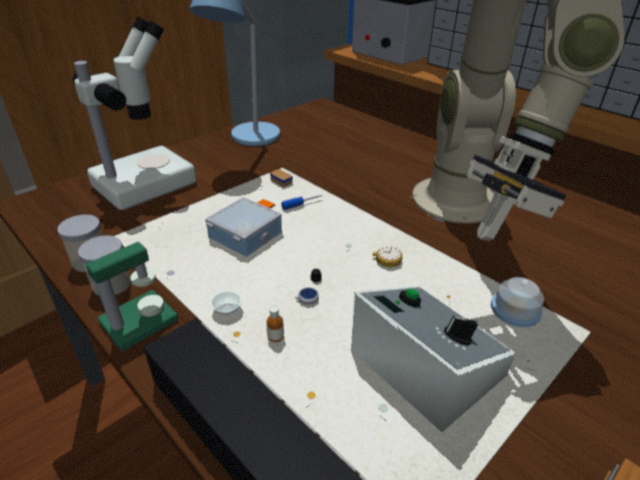

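View pics/F1.png

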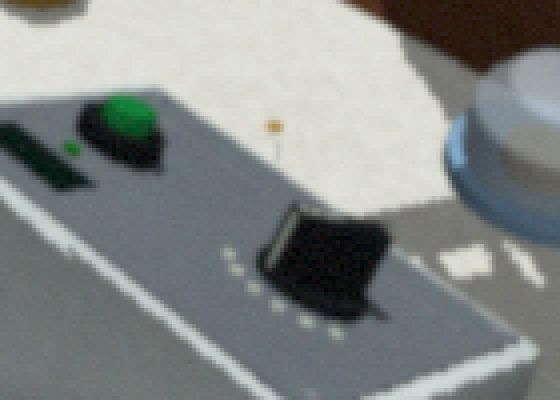

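View pics/F2.png

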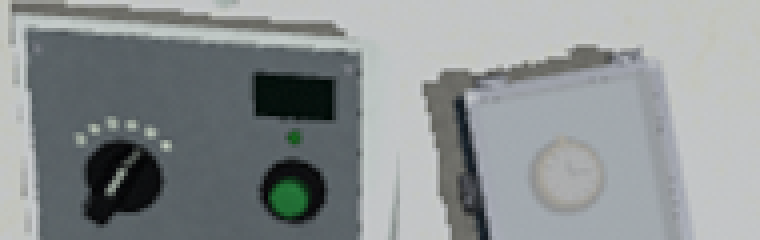

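The button is out again, the selector is on the fifth dot, the lid is shut and the watch is centred face up underneath it. The bystanders haven't moved. Handing in.

```bash
python3 -c "
from workcell import job
print(job.close_job())"
```

```text
the job is handed in; nothing more can be done
None
```

I did the steps in order and handed the job in at about 30 s of the 72 s allowed; `close_job` gives no verdict.

- **Watch:** the smaller gold watch lies face up on the pad, released. Through the shut lid it sits within about 2 mm of the pad's centre.
- **Lid:** I swung it shut slowly and pressed it down to its stop at about 7 N, with the fingertips at the height expected for a shut lid. It looks flat on the rim in the last pictures.
- **Selector:** it started in the second position. I turned it three separate 20° clicks, and the pointer then matched the predicted fifth position in both cameras.
- **Start button:** pressed to its stop and let go; it looks fully out again. The push reached about 40 N at the wrist, more than needed. The button's stop came about 6 mm higher than my camera estimate predicted. In the picture only the fingers were touching it.
- **Bystanders:** none looks moved in the last scene picture; I did not measure them. The robot was clear of everything, with wrist force near zero.

The two camera views disagreed by about 1 to 3 mm; that did not affect the result.

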